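Balance the centrifuge rotor with the weight from behind the tube carriers

ROBOT

A 6-joint arm with a two-finger parallel gripper is mounted at the origin on the work surface. World frame = base frame: x ahead of the robot, y to its left, z up, the work surface at z = 0. Lengths are in mm, angles in rad, forces in N, time in s.
With the tool pointing down it reaches from about 350 to 775 mm from the base axis. Payload 7.3 kg.
Tool frame: the origin (TCP) lies at the centre of the arm's flange, where the gripper is bolted on; the fingertips stand 178 mm ahead of it and the grasp point (between the pads) lies 159 mm ahead of it; z points along the fingers, y is the direction in which the jaws open and shut (so a half turn about z gives the same grasp; the last joint's range is limited). The gripper opens to 92 mm and grips with 3 to 60 N. Pads are 19 mm wide; open, the fingers measure 130 mm over their backs; the gripper's body (75 mm by 190 mm) begins 47 mm behind the grasp point.
Start: joints at [1.012, 0.342, 1.524, -0, 1.275, -0.146], TCP at [210.596, 480.913, 404.741] pointing down, gripper open.
Joint ranges: [-2.53, 2.53], [-0.77, 2.02], [0.04, 2.7], [-1, 4.14], [0.28, 2.66], [-3.11, 3.11]. Speed limits (rad/s): [2.57, 2.57, 3.14, 3.14, 3.14, 3.14].

INTERFACE

Orientations are given as [roll, pitch, yaw] about the fixed x, y, z axes, in that order (R = Rz(yaw) Ry(pitch) Rx(roll)).
In Python, from plant import get_obs, capture, close_job gives the robot as it stands. The module is installed in compiled form; this text tells all that it offers.
- The arm moves only by the shell command python3 -m pendant 'ROWS'. ROWS is JSON, a list of rows, each a list of 3 entries, a list of its own where there are three numbers: the shift along the tool's x, y, z in m, then the turn, a rotation vector about the tool's x, y, z in rad, then the finger opening in m, from 0 to 0.0918. In form: [[[tx, ty, tz], [wx, wy, wz], fingers], ...]. A call has 1 to 10 rows; each row is the pose to reach, as a shift and turn from the pose commanded when the call began, along the tool's axes at that moment; what a row does not reach only later rows make up. A row lasts 1/12 s, in which the tool goes at most 41.7 mm and 7.16 degrees, less where a joint would pass 70% of its speed; a pose out of reach is approached as far as the arm can. A call with a gripper value outside its range is refused whole. The fingers move at their own pace and stop on an object; the grip force is fixed at half the most. Time passes only in rows, so rows that repeat a pose let the fingers close. It gives the time, the measured TCP pose, the force and the opening at its end, in the units of the state.
- get_obs(): the state, without advancing time (a new reading comes with each control period).
- capture(name): name is "scene" or "side" or "wrist"; returns a dict with "color" (400x640x3 uint8, red, green, blue), "mtx" (3x3 intrinsics, pixels), "rvec" (rotation vector, rad) and "tvec" (3), from world to camera coordinates, as OpenCV has them. Camera axes: x right, y down, z forward; pixel columns grow to the right and rows downward; lengths in mm; the calibration is good to about 2 mm. The wrist camera is an equidistant fisheye: a pixel r from the principal point sees the ray r / f radians off the axis. A picture is of the moment at which its call begins. There is no depth.
- close_job(): hands the job in, once; it reports no verdict.
The state is a dict: "time": time; "joint_positions": joint angles; "dq": joint speeds; "tau": joint torques, N m; "tool_pos": TCP position; "tcp_rot": TCP orientation; "contact_force": force on the tool from outside, world axes, zero at the start; "moment": the same for the moment, N m; "grip_width": finger opening in mm.
Only numpy, scipy, OpenCV 4.12 (cv2) and the standard library are available. Lean on these libraries where they do the work, as an engineer would, in place of code of your own. Each camera call takes 0.05 s, during which the arm holds its last target. There are 200 camera calls.

TASK

The rotor needs balancing: stand the two tube carriers whose handle bars lock in the steel counterweight on the steel side tray, then set the counterweight down in the empty rotor bucket straight across from the loaded one. Then put each carrier back upright in the very nest of the crate it came from, handle bars lying along the crate and overlapping as before (the tall one's on top). Keep the carriers upright, set everything down without dropping it, and leave the amber bottle and the glass beaker where they are.

Things in the scene. Friction and masses are not known exactly. Their poses are not given: they have to be found in the camera images.
- tall_carrier: Tall tube carrier, loose, 0.2 kg: black block 32 (x) x 56 (y) x 60 mm high, vial caps to 68 mm, central post, on it an aluminium bar 128 (x) x 14 mm (y), 98 to 108 mm up; grip the bar across its middle. Origin: centre of underside, z up. Stands in one end nest (either end), x along the crate's x. Its bar overlies the low one's bar end: it comes out first, goes back last.
- low_carrier: Low tube carrier, loose, 0.2 kg: as the tall one, but block 34 mm high, vial caps to 42 mm, bar (128 x 14 mm) 72 to 82 mm up; grip the bar across its middle. Origin: centre of the underside, z up, x along the bar. Stands in the other end nest. Both bars reach 12 mm past the crate's middle, over the counterweight.
- weight: Steel counterweight, loose, about 0.3 kg: disc 40 mm across and 26 mm high with an upright round knob 16 mm across on its middle, 60 mm high in all. Grip the knob. Origin: centre of the underside, z up. At the start it stands in the middle nest of the crate, beneath the carriers' bar ends.
- crate: Grey open crate, fixed: 160 (own x) x 80 (own y) x 26 mm high, walls and partitions 4 mm, floor 4 mm thick. Three nests in a row along its x, centres at x = -52, 0 and +52 mm, each 48 x 72 mm inside. Origin: centre of the underside, z up.
- tray: Steel side tray, fixed, empty: 160 (own x) x 190 (own y) x 14 mm high, walls and floor 3 mm. Room for both carriers side by side, e.g. bars along its x, at y = -45 and +45 mm. Origin: centre of the underside, z up.
- rotor: Black four-bucket rotor on a grey round stand, fixed. Round buckets 80 mm from its axis at its +x, +y, -x, -y: 56 mm across inside, floor 24 mm and rim 48 mm above the bench. That at +x is loaded (vials up to 74 mm); the others are empty, the one straight across is at x = -80 mm. Hub 44 mm across, 48 mm high. Origin: on the axis at bench level, z up.
- bottle: Amber glass bottle with black cap, 50 mm across, 100 mm high, loose; leave it alone. Origin: centre of the underside.
- beaker: Small glass beaker, 56 mm across, 70 mm high, loose; leave it alone. Origin: centre of the underside.
Things that resemble listed ones, but are neither listed nor needed, are in the scene too. Leave any red look-alike of the tall_carrier alone.

How it is judged (in metres and radians):
On the way, in this order (a step that is already met when the one before it is completed fails the run):
1. the tall carrier stands released on the side tray (x of tall_carrier in the frame of tray between -0.075 and 0.075 m and y of tall_carrier in the frame of tray between -0.09 and 0.09 m and z of tall_carrier in the frame of tray between -0.004 and 0.008 m and angle between tall_carrier's own z axis and vertical below 0.12 rad and linear speed of tall_carrier below 0.03 m/s and contact force between the fingers and tall_carrier below 0.2 N), for 0.2 s.
2. both carriers stand released on the side tray (all of step 1 and x of low_carrier in the frame of tray between -0.075 and 0.075 m and y of low_carrier in the frame of tray between -0.09 and 0.09 m and z of low_carrier in the frame of tray between -0.004 and 0.008 m and angle between low_carrier's own z axis and vertical below 0.12 rad and linear speed of low_carrier below 0.03 m/s and contact force between the fingers and low_carrier below 0.2 N), for 0.2 s.
3. the counterweight sits in the bucket opposite the loaded one, both carriers still on the tray (all of step 2 and x of weight in the frame of rotor between -0.092 and -0.068 m and y of weight in the frame of rotor between -0.012 and 0.012 m and z of weight in the frame of rotor between 0.018 and 0.03 m and angle between weight's own z axis and vertical below 0.12 rad and linear speed of weight below 0.03 m/s and contact force between the fingers and weight below 0.2 N), for 0.2 s.
4. the low carrier is back in its nest (distance of low_carrier from where it was at the start of the episode below 0.015 m and angle between low_carrier's own z axis and vertical below 0.12 rad and angle between the x axis of low_carrier and the x axis of crate, either way round below 0.3 rad and linear speed of low_carrier below 0.03 m/s and contact force between the fingers and low_carrier below 0.2 N), for 0.2 s.
At the end, for the whole second after the job is handed in: The counterweight stands upright on the floor of the bucket opposite the loaded one (12 mm off its middle at most); both carriers stand upright (0.12 rad), each within 15 mm of its starting place, bars within 0.3 rad of the crate's length; all released and at rest (all of step 4 and x of weight in the frame of rotor between -0.092 and -0.068 m and y of weight in the frame of rotor between -0.012 and 0.012 m and z of weight in the frame of rotor between 0.018 and 0.03 m and angle between each of weight, tall_carrier's own z axis and vertical below 0.12 rad and linear speed of each of weight, tall_carrier below 0.03 m/s and contact force between the fingers and weight below 0.2 N and distance of tall_carrier from where it was at the start of the episode below 0.015 m and angle between the x axis of tall_carrier and the x axis of crate, either way round below 0.3 rad and contact force between the fingers and tall_carrier below 0.2 N); the robot touches nothing.
It fails at once if a carrier is tipped by more than 0.6 rad (angle between any of tall_carrier, low_carrier's own z axis and vertical above 0.6 rad).
It fails at once if a carrier or the counterweight is dropped (falls free at more than 0.7 m/s) ((contact force between the fingers and tall_carrier below 0.05 N and linear speed of tall_carrier above 0.7 m/s) or (contact force between the fingers and low_carrier below 0.05 N and linear speed of low_carrier above 0.7 m/s) or (contact force between the fingers and weight below 0.05 N and linear speed of weight above 0.7 m/s)).
It fails at once if the bottle or the beaker is moved more than 40 mm or tipped over (distance of any of bottle, beaker from where it was at the start of the episode above 0.04 m or angle between any of bottle, beaker's own z axis and vertical above 0.5 rad).
It also fails if it takes over 136 s, if anything falls off the work surface, if the arm or the gripper's body presses on something with over 40 N, if the wrist force passes 120 N, or if a joint passes its speed limit or range.

## Working session

There is one attempt and no reset: what is moved stays moved. The work goes in short steps, Python scripts to look and compute and a shell command to move; the robot and the scene stay as the last step left them, time stands still between calls to the robot, and variables do not carry over. Pictures are saved under pics/ and viewed, about 12 in all and at most 16, crops included, and the job is handed in when it is done.

```bash
mkdir -p pics
cat > h.py <<'E'
import numpy as np, cv2
from plant import get_obs, capture
def snap(cam,name):
    d=capture(cam); cv2.imwrite(f'pics/{name}.png',d['color'][:,:,::-1]); np.savez(f'pics/{name}.npz',**d); return d
def load(name): return dict(np.load(f'pics/{name}.npz'))
def cast(d,uv,z,fish=False):
    K=d['mtx'];R=cv2.Rodrigues(np.array(d['rvec'],float))[0];t=np.array(d['tvec'],float).ravel()
    x=(uv[0]-K[0,2])/K[0,0];y=(uv[1]-K[1,2])/K[1,1]
    if fish:
        r=np.hypot(x,y);s=np.sin(r)/max(r,1e-9);v=np.array([x*s,y*s,np.cos(r)])
    else: v=np.array([x,y,1.])
    o=-R.T@t;w=R.T@v
    return o+w*(z-o[2])/w[2]
def proj(d,P,fish=False):
    K=d['mtx'];R=cv2.Rodrigues(np.array(d['rvec'],float))[0];c=R@np.array(P,float)+np.array(d['tvec'],float).ravel()
    if fish:
        h=np.hypot(c[0],c[1]);r=np.arctan2(h,c[2]);x,y=c[:2]/max(h,1e-9)*r
    else: x,y=c[:2]/c[2]
    return np.array([K[0,0]*x+K[0,2],K[1,1]*y+K[1,2]])
E
python3 - <<'E'
from h import *
for c in('scene','side','wrist'):
    d=snap(c,c+'0');R=cv2.Rodrigues(np.array(d['rvec'],float))[0];print(c,-R.T@np.ravel(d['tvec']),R[2],d['mtx'][0,0])
o=get_obs();print(o)
a=load('scene0')['color'];b=load('side0')['color']
E
```

```text
scene [1012.61517555 -582.60544851 1018.6630758 ] [-0.36800485  0.42213685 -0.82847626] 425.9310762916768
side [-142.62620594 -746.93390474  671.46784886] [ 0.62462652  0.58269974 -0.51990645] 518.5407052565148
wrist [146.69150218 508.95471708 383.4797966 ] [ 0.23352131 -0.10290881 -0.96689067] 309.70691628693146
{'time': 0.15, 'joint_positions': array([ 1.01197719e+00,  3.42528688e-01,  1.52475806e+00,  2.64868244e-06,
        1.27541249e+00, -1.45999978e-01]), 'dq': array([ 0.00017776, -0.00406751, -0.00365251, -0.00025103,  0.0016535 ,
        0.00177744]), 'tau': array([ 1.23901838e-03, -4.31472945e+01, -2.44352496e+01,  7.16316747e-02,
        5.37946739e-02, -8.84612882e-05]), 'tool_pos': array([210.55412352, 480.82310856, 404.23595157]), 'tcp_rot': array([-3.14049821e+00, -1.63493982e-04,  2.72877264e+00]), 'contact_force': array([0.06062109, 0.41209089, 0.23041805]), 'moment': array([-0.02147135, -0.05081631,  0.06283839]), 'grip_width': 91.86625177697975}
```

View pics/scene0.png

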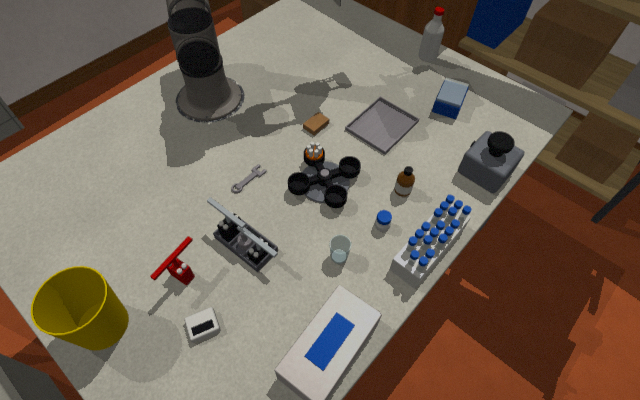

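View pics/side0.png

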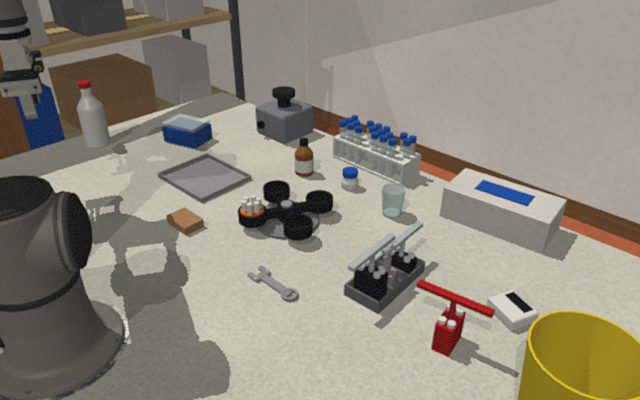

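View pics/wrist0.png

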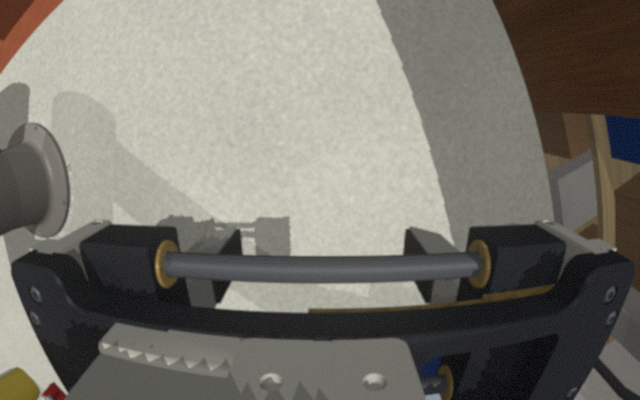

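The scene view shows the crate at about (245,243), with the bars running from (208,202) to (277,255). The tray is at (382,124), the rotor at (323,178) with its loaded bucket at (314,155), the bottle at (405,182) and the beaker at (340,252). The red decoy is at (178,265). The side view agrees: crate (385,278), tray (204,177). The wrist view shows bench only. Next I'll make one enlarged composite.

Run:
```python
from h import *
a=load('scene0')['color'][:,:,::-1];b=load('side0')['color'][:,:,::-1]
def crop(im,x,y,w,h,s): return cv2.resize(im[y:y+h,x:x+w],None,fx=s,fy=s,interpolation=cv2.INTER_CUBIC)
A=crop(a,200,190,80,80,5);B=crop(b,340,220,80,80*1,5)
C=crop(a,280,90,140,70*1,2.857)[:200,:400];
C=crop(a,280,95,140,70*1+42,2.857)[:200*2,:400]
D=crop(b,155,150,180,90,400/180)
top=np.hstack([A,B]);h=200
bot=np.hstack([cv2.resize(crop(a,340,90,80,40*1+30,1),(400,350))[:200] if 0 else D, crop(a,285,140,80,40,5)[:200]*1])
cv2.imwrite('pics/c1.png',np.vstack([top,bot]))
# tray mask
for n,(x0,y0,x1,y1) in (('scene0',(335,90,430,160)),('side0',(150,148,260,205))):
    d=load(n);im=d['color'][y0:y1,x0:x1].astype(int)
    g=im.sum(2)/3; m=((g<125)).astype(np.uint8)
    cs,_=cv2.findContours(m,0,1)
    c=max(cs,key=cv2.contourArea);q=cv2.approxPolyDP(cv2.convexHull(c),5,True)[:,0]+[x0,y0]
    print(n,q.tolist(),[cast(d,p,7)[:2].round().tolist() for p in q], im[30,45])
```

```text
scene0 [[419, 118], [384, 155], [344, 131], [380, 96]] [[587.0, 404.0], [598.0, 197.0], [442.0, 190.0], [427.0, 400.0]] [127 121 125]
side0 [[252, 180], [204, 203], [158, 173], [208, 154]] [[587.0, 190.0], [434.0, 186.0], [438.0, 398.0], [597.0, 395.0]] [141 137 138]
```

View pics/c1.png

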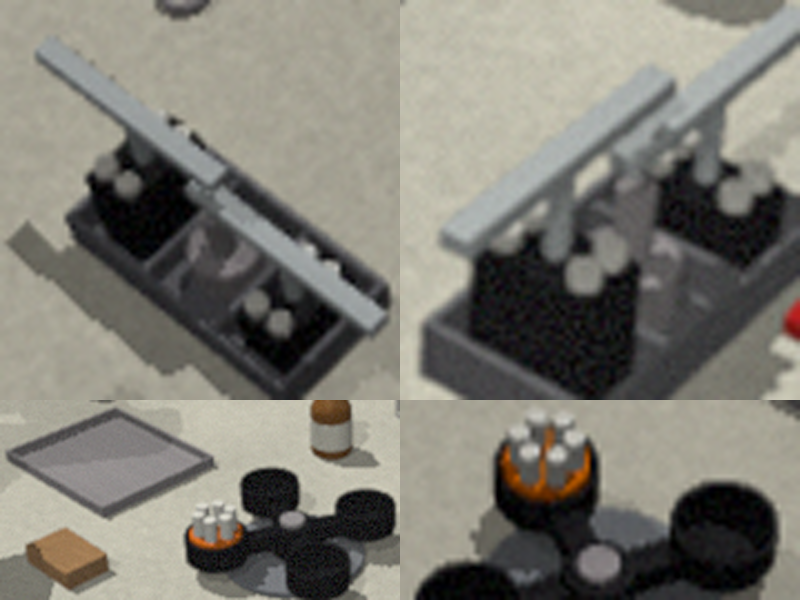

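The composite shows the tall carrier on the robot-near-left end of the crate, with its bar over the low bar's inner end. The knob sits under the overlap, and the hub is at scene pixel (325,172.6). Now I'll cast these points.

Run:
```python
from h import *
s=load('scene0');b=load('side0')
def p(n,d,uv,z): print(n,cast(d,uv,z)[:2].round(1))
p('tall out sc',s,(209.2,198.8),108);p('tall in sc',s,(243.8,225.6),108);p('low out sc',s,(276,253.3),82)
p('tall out sd',b,(351.2,268.2),108);p('tall in sd',b,(392.2,234),108)
p('hub sc',s,(325,172.6),48);p('hub sd',b,(155+292/400*180,150+120*180/400),48)
p('loaded sc',s,(314,154),48);p('loaded sd',b,(155+215*.45,150+130*.45),48)
for uv in((349,166),(336,195),(298,183)):p('bk sc',s,uv,48)
p('far sd',b,(155+318*.45,150+160*.45),48)
p('bottle',s,(405,190),0);p('beaker',s,(340,262),0);p('cap',s,(383,228),0)
# crate corners crop A base/top
for uv in((66,212),(278,400),(390,285)):p('crate',s,(200+uv[0]/5,190+uv[1]/5),26)
```

```text
tall out sc [ 396.8 -304.8]
tall in sc [ 521.9 -298.8]
low out sc [ 624.3 -290.7]
tall out sd [ 396.7 -309.2]
tall in sd [ 526.4 -298.8]
hub sc [529.8  -2.6]
hub sd [525.3  -8.2]
loaded sc [459.4  27.4]
loaded sd [458.8  33.4]
bk sc [565.1  63. ]
bk sc [604.5 -40.7]
bk sc [498.3 -82.2]
far sd [493.  -79.1]
bottle [722.3 137.5]
beaker [ 732.6 -169.5]
cap [753.2 -10. ]
crate [ 433.4 -342.6]
crate [ 596.6 -341.2]
crate [ 591.9 -256.8]
```

```bash
cat >> h.py <<'E'
from scipy.spatial.transform import Rotation as Ro
def go(x,y,zg,yaw,n=0):
    """print full tool-frame shift/turn (m, rad) to bring the grasp point to x,y,zg (mm), pointing down, tool yaw (mod pi)"""
    o=get_obs();R=Ro.from_euler('xyz',o['tcp_rot']);y0=o['tcp_rot'][2]
    dy=(yaw-y0+np.pi/2)%np.pi-np.pi/2
    T=Ro.from_euler('xyz',[np.pi,0,y0+dy])
    g=np.array(o['tool_pos']);d=np.array([x,y,zg+159.])-g
    print('from grasp',(g-[0,0,159]).round(1),'yaw',y0.round(3),'w',o['grip_width'].round(1),'t',o['time'],'j',np.round(o['joint_positions'],2))
    print('  shift',(R.inv().apply(d)/1000).round(4),'turn',(R.inv()*T).as_rotvec().round(3),'dist',np.linalg.norm(d).round(0))
E
python3 - <<'E'
from h import *
go(440,210,245,0.055)
s=load('scene0');print(cast(s,(153,278),108),cast(s,(190,240),108),cast(s,(185,282),0))
E
```

```text
Traceback (most recent call last):
  File "h.py", line 27, in go
    print('from grasp',(g-[0,0,159]).round(1),'yaw',y0.round(3),'w',o['grip_width'].round(1),'t',o['time'],'j',np.round(o['joint_positions'],2))
                                                                    ^^^^^^^^^^^^^^^^^^^^^
AttributeError: 'float' object has no attribute 'round'
```

```bash
sed -i "s/o\['grip_width'\].round(1)/round(o['grip_width'],1)/" h.py
python3 - <<'E'
from h import *
go(440,210,245,0.055)
s=load('scene0');print(cast(s,(153,278),108),cast(s,(190,240),108),cast(s,(185,282),0))
E
```

```text
from grasp [210.6 480.8 245.2] yaw 2.729 w 91.9 t 0.15 j [ 1.01  0.34  1.52  0.    1.28 -0.15]
  shift [-0.3188 -0.156   0.0004] turn [-0.001 -0.    -0.468] dist 355.0
[ 472.69683741 -532.89218643  108.        ] [ 456.34045975 -413.92492178  108.        ] [ 477.59391448 -478.80634888    0.        ]
```

```bash
python3 -m pendant '[[[-0.02,-0.01,0],[0,0,-0.04],0.0918],[[-0.05,-0.025,0],[0,0,-0.09],0.07],[[-0.085,-0.042,0],[0,0,-0.14],0.06],[[-0.12,-0.059,0],[0,0,-0.19],0.06],[[-0.155,-0.076,0],[0,0,-0.24],0.06],[[-0.19,-0.093,0],[0,0,-0.29],0.06],[[-0.225,-0.11,0],[0,0,-0.34],0.06],[[-0.26,-0.127,0],[0,0,-0.39],0.06],[[-0.295,-0.144,0],[0,0,-0.44],0.06],[[-0.319,-0.156,0],[0,0,-0.468],0.06]]'
python3 -c "
from h import *
go(460,-302,235,0.055)"
```

```text
time: 0.98
tool_pos: [441.8, 207.5, 404.6]
tcp_rot: [-3.141, 0.0, -3.085]
contact_force: [-0.1, -0.4, 0.3]
grip_width: 59.7
from grasp [441.8 207.5 245.6] yaw -3.085 w 59.7 t 0.9833 j [ 0.28  0.27  1.62 -0.    1.25 -1.34]
  shift [ 0.0105 -0.5097  0.0109] turn [-0.001  0.     0.001] dist 510.0
```

```bash
python3 -m pendant '[[[0,-0.02,0],[0,0,0],0.06],[[0,-0.05,0],[0,0,0],0.06],[[0,-0.085,0],[0,0,0],0.06],[[0,-0.12,0],[0,0,0],0.06],[[0,-0.155,0],[0,0,0],0.06],[[0,-0.19,0],[0,0,0],0.06],[[0,-0.225,0],[0,0,0],0.06],[[0,-0.26,0],[0,0,0],0.06],[[0,-0.295,0],[0,0,0],0.06],[[0,-0.33,0],[0,0,0],0.06]]'
python3 -m pendant '[[[0.002,-0.035,0],[0,0,0],0.06],[[0.005,-0.07,0.003],[0,0,0],0.06],[[0.008,-0.1,0.008],[0,0,0],0.06],[[0.01,-0.13,0.01],[0,0,0],0.06],[[0.0105,-0.155,0.011],[0,0,0],0.06],[[0.0105,-0.173,0.011],[0,0,0],0.06],[[0.0105,-0.180,0.011],[0,0,0],0.06],[[0.0105,-0.180,0.011],[0,0,0],0.06],[[0.0105,-0.180,0.011],[0,0,0],0.06]]'
python3 -c "
from h import *
go(460,-302,235,0.055)
d=snap('wrist','w1')
for n,P in dict(tin=(524,-298.5,108),tout=(396,-305.5,108),lout=(626,-291,82),lin=(499,-298,82),wt=(512,-299,64)).items(): print(n,proj(d,P,True).round())"
```

```text
time: 1.82
tool_pos: [458.1, -121.2, 404.6]
tcp_rot: [3.141, -0.0, -3.087]
contact_force: [0.5, 0.1, 0.4]
grip_width: 59.9
time: 2.57
tool_pos: [457.8, -299.2, 393.4]
tcp_rot: [3.14, -0.0, -3.087]
contact_force: [-0.3, 0.1, 0.7]
grip_width: 59.6
from grasp [ 457.8 -299.2  234.4] yaw -3.087 w 59.6 t 2.5667 j [-0.72  0.39  1.48  0.    1.27 -2.35]
  shift [-0.002  -0.0029 -0.0006] turn [ 0.001 -0.    -0.   ] dist 4.0
tin [318. 265.]
tout [318. 127.]
lout [321. 331.]
lin [320. 231.]
wt [319. 236.]
```

View pics/w1.png

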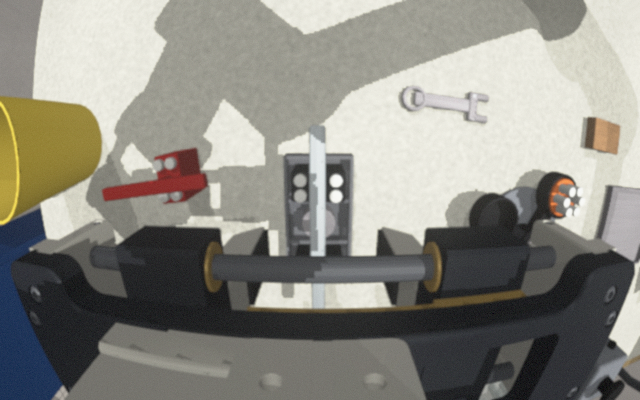

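The wrist view confirms the bar runs straight down the picture from (317,127), between the open fingers. The bar stands 4 mm higher than I assumed because of the crate floor, so I'll recast.

Run:
```python
from h import *
s=load('scene0');b=load('side0');w=load('w1')
print(cast(s,(209.2,198.8),112),cast(s,(243.8,225.6),112),cast(b,(351.2,268.2),112),cast(b,(392.2,234),112))
g=w['color'].astype(int).sum(2)
for v in (130,145,160,180,200,220): 
    r=g[v,295:340]; print(v,r.tolist()[10:36])
for uv in((317,127),(317,145),(318,220)):print(cast(w,uv,112,True).round(1))
for uv in((284,154),(353,154)):print('crate corner',cast(w,uv,26,True).round(1))
```

```text
[ 399.45845459 -306.01087592  112.        ] [ 524.09692562 -300.05122998  112.        ] [ 392.86698136 -312.2760603   112.        ] [ 521.6207082  -302.02784087  112.        ]
130 [466, 460, 465, 427, 417, 426, 456, 456, 455, 459, 453, 462, 464, 454, 459, 458, 443, 434, 429, 463, 538, 648, 690, 702, 700, 698]
145 [704, 701, 693, 668, 618, 610, 666, 679, 681, 681, 687, 689, 695, 698, 699, 694, 701, 694, 680, 662, 650, 663, 687, 697, 705, 711]
160 [376, 380, 377, 387, 481, 582, 655, 683, 676, 674, 679, 682, 698, 700, 699, 694, 686, 680, 670, 640, 525, 426, 383, 380, 377, 399]
180 [462, 341, 225, 229, 330, 406, 448, 458, 464, 505, 577, 655, 686, 690, 692, 693, 695, 686, 681, 611, 466, 291, 186, 214, 394, 593]
200 [334, 245, 206, 238, 334, 396, 450, 440, 447, 436, 447, 450, 523, 636, 683, 685, 686, 687, 666, 608, 459, 286, 185, 173, 236, 397]
220 [407, 406, 397, 391, 381, 400, 419, 438, 444, 444, 456, 546, 636, 667, 678, 673, 688, 674, 663, 620, 562, 506, 493, 497, 500, 500]
[ 395.7 -305.9  112. ]
[ 410.9 -305.1  112. ]
[ 477.1 -300.9  112. ]
crate corner [ 430.3 -342.7   26. ]
crate corner [ 426.2 -265.    26. ]
```

```bash
python3 -m pendant '[[[-0.001,-0.004,0.01],[0,0,0],0.06],[[-0.001,-0.004,0.03],[0,0,0],0.06],[[-0.001,-0.004,0.05],[0,0,0],0.06],[[-0.001,-0.004,0.07],[0,0,0],0.06],[[-0.001,-0.004,0.09],[0,0,0],0.06],[[-0.001,-0.004,0.108],[0,0,0],0.06],[[-0.001,-0.004,0.12],[0,0,0],0.06],[[-0.001,-0.004,0.127],[0,0,0],0.06],[[-0.001,-0.004,0.127],[0,0,0],0.06]]'
python3 -c "
from h import *
go(459,-303,107,0.055)"
python3 -m pendant '[[[0,0,0],[0,0,0],0.045],[[0,0,0],[0,0,0],0.03],[[0,0,0],[0,0,0],0.02],[[0,0,0],[0,0,0],0.01],[[0,0,0],[0,0,0],0.0],[[0,0,0],[0,0,0],0.0],[[0,0,0],[0,0,0],0.0]]'
```

```text
time: 3.37
tool_pos: [458.9, -302.7, 265.0]
tcp_rot: [3.139, -0.002, -3.085]
contact_force: [0.6, -0.2, -0.3]
grip_width: 59.7
from grasp [ 458.9 -302.7  106. ] yaw -3.085 w 59.7 t 3.3667 j [-0.72  0.54  1.64  0.    0.97 -2.35]
  shift [-0.0001 -0.0003 -0.001 ] turn [ 0.002 -0.002  0.001] dist 1.0
time: 3.95
tool_pos: [459.1, -303.7, 266.9]
tcp_rot: [-3.141, 0.0, -3.086]
contact_force: [0.0, -0.3, -0.9]
grip_width: 18.0
```

```bash
python3 -m pendant '[[[0,0,0],[0,0,0],0.0],[[0,0,0],[0,0,0],0.0],[[0,0,0],[0,0,0],0.0],[[0,0,0],[0,0,0],0.0]]'
```

```text
time: 4.28
tool_pos: [459.1, -303.7, 266.8]
tcp_rot: [3.142, 0.0, -3.086]
contact_force: [-0.1, 1.5, 2.2]
grip_width: 13.6
```

```bash
python3 -m pendant '[[[0,0,-0.005],[0,0,0],0.0],[[0,0,-0.015],[0,0,0],0.0],[[0,0,-0.03],[0,0,0],0.0],[[0,0,-0.045],[0,0,0],0.0],[[0,0,-0.06],[0,0,0],0.0],[[0,0,-0.075],[0,0,0],0.0],[[0,0,-0.09],[0,0,0],0.0],[[0,0,-0.105],[0,0,0],0.0],[[0,0,-0.12],[0,0,0],0.0],[[0,0,-0.135],[0,0,0],0.0]]'
python3 -c "
from h import *
go(513,349,245,0.0)"
```

```text
time: 5.12
tool_pos: [458.9, -303.5, 403.1]
tcp_rot: [-3.142, 0.0, -3.086]
contact_force: [-0.3, -1.0, -2.7]
grip_width: 13.8
from grasp [ 458.9 -303.5  244.1] yaw -3.086 w 13.8 t 5.1167 j [-0.72  0.39  1.46  0.    1.3  -2.35]
  shift [-0.0901  0.6485 -0.001 ] turn [-0.     0.     0.055] dist 655.0
```

```bash
python3 -m pendant '[[[-0.002,0.012,0],[0,0,0],0.0],[[-0.005,0.036,0],[0,0,0],0.0],[[-0.009,0.068,0],[0,0,0.01],0.0],[[-0.014,0.102,0],[0,0,0.01],0.0],[[-0.019,0.136,0],[0,0,0.02],0.0],[[-0.024,0.17,0],[0,0,0.02],0.0],[[-0.028,0.204,0],[0,0,0.02],0.0],[[-0.033,0.238,0],[0,0,0.03],0.0],[[-0.038,0.272,0],[0,0,0.03],0.0],[[-0.043,0.306,0],[0,0,0.03],0.0]]'
python3 -m pendant '[[[-0.005,0.034,0],[0,0,0],0.0],[[-0.01,0.068,0],[0,0,0],0.0],[[-0.015,0.102,0],[0,0,0],0.0],[[-0.02,0.136,0],[0,0,0.01],0.0],[[-0.025,0.17,0],[0,0,0.01],0.0],[[-0.03,0.204,0],[0,0,0.02],0.0],[[-0.035,0.238,0],[0,0,0.02],0.0],[[-0.038,0.27,0],[0,0,0.02],0.0],[[-0.04,0.294,0],[0,0,0.02],0.0],[[-0.041,0.312,0],[0,0,0.02],0.0]]'
python3 -c "
from h import *
go(513,349,108,0.0)"
```

```text
time: 5.95
tool_pos: [484.3, 6.6, 401.3]
tcp_rot: [3.141, -0.001, -3.116]
contact_force: [1.1, -0.2, -2.2]
grip_width: 13.4
time: 6.78
tool_pos: [517.1, 320.0, 400.8]
tcp_rot: [3.141, -0.002, -3.134]
contact_force: [-0.1, 0.5, -2.3]
grip_width: 13.6
from grasp [517.1 320.  241.8] yaw -3.134 w 13.6 t 6.7833 j [ 0.43  0.5   1.29  0.    1.36 -1.15]
  shift [0.0036 0.029  0.1338] turn [ 0.    -0.002  0.007] dist 137.0
```

```bash
python3 -m pendant '[[[0.002,0.01,0],[0,0,0],0.0],[[0.003,0.02,0],[0,0,0],0.0],[[0.003,0.026,0.01],[0,0,0],0.0],[[0.003,0.027,0.03],[0,0,0],0.0],[[0.003,0.027,0.05],[0,0,0],0.0],[[0.003,0.027,0.07],[0,0,0],0.0],[[0.003,0.027,0.085],[0,0,0],0.0],[[0.003,0.027,0.095],[0,0,0],0.0],[[0.003,0.027,0.1],[0,0,0],0.0],[[0.003,0.027,0.1],[0,0,0],0.0]]'
python3 -c "
from h import *
go(513,349,107,0.0)
snap('side','s1');b=snap('scene','sc1')['color'][:,:,::-1]
a=load('s1')['color'][:,:,::-1]
cv2.imwrite('pics/c2.png',np.hstack([cv2.resize(a[60:220,120:280],(400,400)),cv2.resize(b[60:180,320:440],(400,400))]))"
```

```text
time: 7.62
tool_pos: [515.0, 343.6, 300.5]
tcp_rot: [-3.141, -0.002, -3.137]
contact_force: [-0.0, -0.4, -2.3]
grip_width: 13.3
from grasp [515.  343.6 141.5] yaw -3.137 w 13.3 t 7.6167 j [ 0.46  0.6   1.39 -0.    1.15 -1.11]
  shift [0.0019 0.0054 0.0345] turn [-0.001 -0.002  0.004] dist 35.0
```

View pics/c2.png

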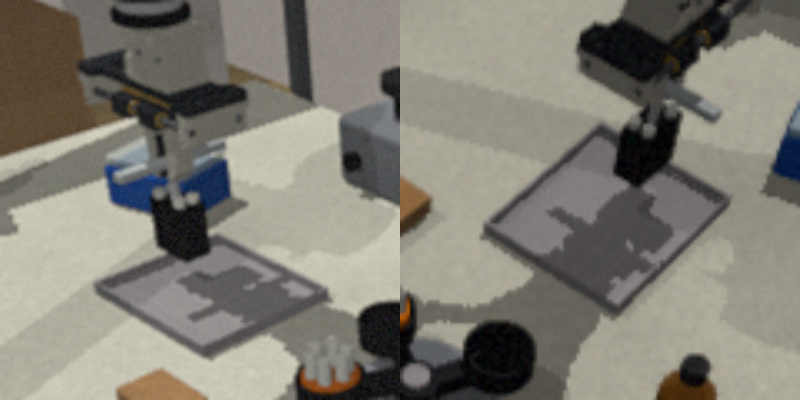

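The view shows the carrier upright over the far half of the tray. Lowering it now.

```bash
python3 -m pendant '[[[0,0,0.008],[0,0,0],0.0],[[0,0,0.016],[0,0,0],0.0],[[0,0,0.022],[0,0,0],0.0],[[0,0,0.026],[0,0,0],0.0],[[0,0,0.029],[0,0,0],0.0],[[0,0,0.031],[0,0,0],0.0],[[0,0,0.032],[0,0,0],0.0],[[0,0,0.033],[0,0,0],0.0],[[0,0,0.034],[0,0,0],0.0],[[0,0,0.034],[0,0,0],0.0]]'
python3 -c "
from h import *
go(513,349,107,0.0);print(get_obs()['contact_force'])"
```

```text
time: 8.55
tool_pos: [515.1, 344.1, 267.8]
tcp_rot: [3.141, 0.0, -3.136]
contact_force: [-0.3, 0.8, -2.7]
grip_width: 13.6
from grasp [515.1 344.1 108.8] yaw -3.136 w 13.6 t 8.55 j [ 0.47  0.64  1.42  0.    1.08 -1.11]
  shift [0.0021 0.0049 0.0018] turn [0.    0.    0.005] dist 6.0
[-0.33427081  0.75170975 -2.66238729]
```

```bash
python3 -m pendant '[[[0,0,0.0005],[0,0,0],0.0],[[0,0,0.001],[0,0,0],0.0],[[0,0,0.0015],[0,0,0],0.0],[[0,0,0.002],[0,0,0],0.0],[[0,0,0.0025],[0,0,0],0.0],[[0,0,0.0025],[0,0,0],0.0]]'
python3 -c "
from h import *
print(get_obs()['contact_force'])"
```

```text
time: 9.05
tool_pos: [515.2, 344.2, 265.8]
tcp_rot: [3.141, 0.001, -3.136]
contact_force: [-1.4, -0.4, 2.2]
grip_width: 13.5
[-1.41417634 -0.35563011  2.21339497]
```

Contact is made. Releasing and rising.

```bash
python3 -m pendant '[[[0,0,0],[0,0,0],0.02],[[0,0,0],[0,0,0],0.03],[[0,0,0],[0,0,0],0.045],[[0,0,0],[0,0,0],0.05],[[0,0,0],[0,0,0],0.05],[[0,0,0],[0,0,0],0.05]]'
python3 -m pendant '[[[0,0,-0.01],[0,0,0],0.05],[[0,0,-0.03],[0,0,0],0.05],[[0,0,-0.055],[0,0,0],0.05],[[0,0,-0.08],[0,0,0],0.05],[[0,0,-0.105],[0,0,0],0.05],[[0,0,-0.125],[0,0,0],0.05],[[0,0,-0.135],[0,0,0],0.05],[[0,0,-0.14],[0,0,0],0.05]]'
python3 -c "
from h import *
go(563,-297,240,0.055)
b=snap('scene','sc2')['color'][:,:,::-1];a=snap('side','s2')['color'][:,:,::-1]
cv2.imwrite('pics/c3.png',np.hstack([cv2.resize(b[185:275,195:285],(400,400)),cv2.resize(b[60:180,320:440],(400,400))]))"
```

```text
time: 9.55
tool_pos: [515.1, 344.2, 265.2]
tcp_rot: [3.142, 0.0, -3.136]
contact_force: [0.6, -1.1, 0.7]
grip_width: 47.8
time: 10.22
tool_pos: [515.1, 344.1, 407.6]
tcp_rot: [3.14, 0.003, -3.136]
contact_force: [0.3, 0.3, -0.5]
grip_width: 49.7
from grasp [515.1 344.1 248.6] yaw -3.136 w 49.7 t 10.2167 j [ 0.47  0.52  1.24  0.    1.38 -1.11]
  shift [-0.0445 -0.6414  0.0077] turn [ 0.002  0.003 -0.05 ] dist 643.0
```

View pics/c3.png

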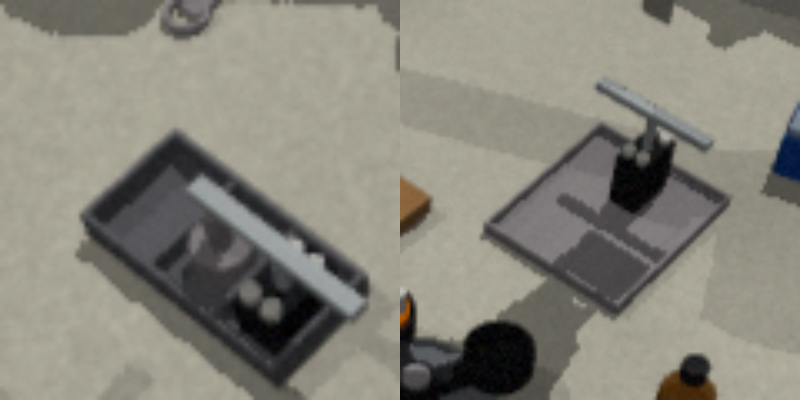

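The tall carrier stands on the tray. The low bar now lies in full view, from scene pixel (239,226) to (276.5,253.6).

```bash
python3 - <<'E'
from h import *
s=load('sc2');print(cast(s,(239,226.2),86),cast(s,(276.5,253.6),86))
E
python3 -m pendant '[[[-0.001,-0.015,0],[0,0,0],0.05],[[-0.003,-0.045,0],[0,0,0],0.05],[[-0.006,-0.083,0],[0,0,-0.01],0.05],[[-0.009,-0.12,0],[0,0,-0.01],0.05],[[-0.011,-0.158,0],[0,0,-0.02],0.05],[[-0.014,-0.196,0],[0,0,-0.02],0.05],[[-0.017,-0.234,0],[0,0,-0.03],0.05],[[-0.019,-0.272,0],[0,0,-0.03],0.05],[[-0.022,-0.31,0],[0,0,-0.03],0.05],[[-0.024,-0.348,0],[0,0,-0.04],0.05]]'
python3 -m pendant '[[[-0.002,-0.038,0],[0,0,0],0.05],[[-0.005,-0.076,0],[0,0,0],0.05],[[-0.008,-0.114,0],[0,0,0],0.05],[[-0.011,-0.152,0],[0,0,0],0.05],[[-0.013,-0.19,0],[0,0,0],0.05],[[-0.015,-0.225,0],[0,0,-0.01],0.05],[[-0.018,-0.25,0],[0,0,-0.01],0.05],[[-0.019,-0.27,0],[0,0,-0.01],0.05],[[-0.02,-0.28,0],[0,0,-0.01],0.05],[[-0.02,-0.28,0],[0,0,-0.01],0.05]]'
python3 -c "
from h import *
go(563,-297,81,0.055);d=snap('wrist','w2')"
```

```text
[ 502.46138685 -301.34496893   86.        ] [ 627.42795458 -291.70911689   86.        ]
time: 11.15
tool_pos: [540.2, -6.2, 403.7]
tcp_rot: [3.141, -0.003, -3.097]
contact_force: [1.1, 0.3, -0.1]
grip_width: 50.2
time: 11.98
tool_pos: [572.9, -284.8, 403.2]
tcp_rot: [3.14, -0.002, -3.089]
contact_force: [-0.6, 1.2, 1.4]
grip_width: 49.8
from grasp [ 572.9 -284.8  244.2] yaw -3.089 w 49.8 t 11.9833 j [-0.58  0.56  1.18 -0.    1.41 -2.2 ]
  shift [ 0.0101 -0.0118  0.1633] turn [ 0.001 -0.002 -0.003] dist 164.0
```

View pics/w2.png

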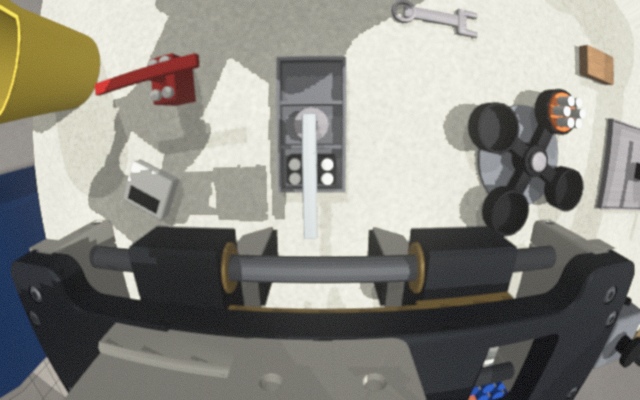

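The wrist view shows the low bar from (309.5,113) to (310.5,238), the crate end at (277,57) to (343,58), the hub at (539,161), the loaded bucket at (560,112) and the opposite one at (505,211).

Run:
```python
from h import *
d=load('w2');c=lambda u,v,z:print((u,v),cast(d,(u,v),z,True).round(1))
c(309.5,113,86);c(310.5,238,86);c(277,57,26);c(343,58,26)
c(539,161,48);c(560,110,48);c(505,211,48);c(493,127,48);c(565,188,48)
```

```text
(309.5, 113) [ 498.1 -299.6   86. ]
(310.5, 238) [ 623.7 -293.2   86. ]
(277, 57) [ 432.5 -342.6   26. ]
(343, 58) [ 430.7 -267.3   26. ]
(539, 161) [526.   -2.8  48. ]
(560, 110) [453.1  27.2  48. ]
(505, 211) [595.6 -47.1  48. ]
(493, 127) [492.6 -83.9  48. ]
(565, 188) [558.3  58.   48. ]
```

```bash
python3 -m pendant '[[[0.005,-0.006,0.01],[0,0,0],0.05],[[0.01,-0.011,0.03],[0,0,0],0.05],[[0.0105,-0.0115,0.055],[0,0,0],0.05],[[0.0105,-0.0115,0.08],[0,0,0],0.05],[[0.0105,-0.0115,0.105],[0,0,0],0.05],[[0.0105,-0.0115,0.125],[0,0,0],0.05],[[0.0105,-0.0115,0.143],[0,0,0],0.05],[[0.0105,-0.0115,0.155],[0,0,0],0.05],[[0.0105,-0.0115,0.162],[0,0,0],0.05],[[0.0105,-0.0115,0.162],[0,0,0],0.05]]'
python3 -m pendant '[[[0,0,0],[0,0,0],0.04],[[0,0,0],[0,0,0],0.03],[[0,0,0],[0,0,0],0.02],[[0,0,0],[0,0,0],0.01],[[0,0,0],[0,0,0],0.0],[[0,0,0],[0,0,0],0.0],[[0,0,0],[0,0,0],0.0],[[0,0,0],[0,0,0],0.0],[[0,0,0],[0,0,0],0.0]]'
python3 -c "
from h import *
go(563,-297,81,0.055)"
```

```text
time: 12.87
tool_pos: [563.4, -293.7, 241.7]
tcp_rot: [3.14, -0.002, -3.085]
contact_force: [-0.6, 0.4, 0.2]
grip_width: 49.9
time: 13.62
tool_pos: [563.8, -294.8, 243.5]
tcp_rot: [-3.141, 0.001, -3.087]
contact_force: [0.6, -1.3, 2.2]
grip_width: 13.8
from grasp [ 563.8 -294.8   84.5] yaw -3.087 w 13.8 t 13.6167 j [-0.6   0.7   1.39 -0.    1.05 -2.23]
  shift [ 0.0009 -0.0021  0.0035] turn [-0.001  0.001  0.   ] dist 4.0
```

```bash
python3 -m pendant '[[[0,0,-0.005],[0,0,0],0.0],[[0,0,-0.015],[0,0,0],0.0],[[0,0,-0.03],[0,0,0],0.0],[[0,0,-0.048],[0,0,0],0.0],[[0,0,-0.066],[0,0,0],0.0],[[0,0,-0.084],[0,0,0],0.0],[[0,0,-0.102],[0,0,0],0.0],[[0,0,-0.12],[0,0,0],0.0],[[0,0,-0.135],[0,0,0],0.0],[[0,0,-0.14],[0,0,0],0.0]]'
python3 -c "
from h import *
go(513,247,224,0.0);print(get_obs()['contact_force'])"
```

```text
time: 14.45
tool_pos: [563.8, -294.5, 386.5]
tcp_rot: [-3.139, 0.003, -3.086]
contact_force: [-0.5, -0.4, -2.1]
grip_width: 13.7
from grasp [ 563.8 -294.5  227.5] yaw -3.086 w 13.7 t 14.45 j [-0.6   0.56  1.22  0.    1.36 -2.23]
  shift [0.0208 0.5435 0.0021] turn [-0.002  0.003  0.055] dist 544.0
[-0.52018737 -0.42056846 -2.08570106]
```

```bash
python3 -m pendant '[[[0.001,0.012,0],[0,0,0],0.0],[[0.002,0.036,0],[0,0,0],0.0],[[0.003,0.068,0],[0,0,0.01],0.0],[[0.004,0.1,0],[0,0,0.01],0.0],[[0.005,0.132,0],[0,0,0.02],0.0],[[0.006,0.164,0],[0,0,0.02],0.0],[[0.007,0.196,0],[0,0,0.02],0.0],[[0.009,0.228,0],[0,0,0.03],0.0],[[0.01,0.26,0],[0,0,0.03],0.0],[[0.011,0.292,0],[0,0,0.03],0.0]]'
python3 -m pendant '[[[0.001,0.032,0],[0,0,0],0.0],[[0.003,0.064,0],[0,0,0],0.0],[[0.004,0.096,0],[0,0,0],0.0],[[0.005,0.128,0],[0,0,0.01],0.0],[[0.006,0.16,0],[0,0,0.01],0.0],[[0.007,0.19,0],[0,0,0.02],0.0],[[0.009,0.215,0],[0,0,0.02],0.0],[[0.01,0.235,0],[0,0,0.02],0.0],[[0.01,0.248,0],[0,0,0.025],0.0],[[0.01,0.25,0],[0,0,0.025],0.0]]'
python3 -c "
from h import *
go(513,247,83.5,0.0)"
```

```text
time: 15.28
tool_pos: [535.3, -1.4, 382.0]
tcp_rot: [3.141, -0.003, -3.116]
contact_force: [-0.3, 0.4, -2.3]
grip_width: 13.5
time: 16.12
tool_pos: [518.8, 248.6, 381.9]
tcp_rot: [3.141, -0.003, -3.138]
contact_force: [-0.1, -0.2, -2.7]
grip_width: 13.7
from grasp [518.8 248.6 222.9] yaw -3.138 w 13.7 t 16.1167 j [ 0.31  0.45  1.42  0.    1.27 -1.26]
  shift [ 0.0054 -0.0016  0.1394] turn [ 0.    -0.003  0.003] dist 139.0
```

```bash
python3 -m pendant '[[[0.003,0,0.01],[0,0,0],0.0],[[0.005,0,0.03],[0,0,0],0.0],[[0.005,0,0.05],[0,0,0],0.0],[[0.005,0,0.07],[0,0,0],0.0],[[0.005,0,0.09],[0,0,0],0.0],[[0.005,0,0.107],[0,0,0],0.0],[[0.005,0,0.12],[0,0,0],0.0],[[0.005,0,0.128],[0,0,0],0.0],[[0.005,0,0.132],[0,0,0],0.0],[[0.005,0,0.132],[0,0,0],0.0]]'
python3 -m pendant '[[[0,0,0.001],[0,0,0],0.0],[[0,0,0.002],[0,0,0],0.0],[[0,0,0.003],[0,0,0],0.0],[[0,0,0.004],[0,0,0],0.0],[[0,0,0.005],[0,0,0],0.0],[[0,0,0.005],[0,0,0],0.0]]'
```

```text
time: 16.95
tool_pos: [515.0, 245.6, 250.4]
tcp_rot: [-3.141, -0.002, 3.142]
contact_force: [-0.6, -0.3, -2.4]
grip_width: 13.7
time: 17.45
tool_pos: [515.3, 246.0, 246.2]
tcp_rot: [3.142, 0.0, -3.141]
contact_force: [0.2, -0.6, -2.6]
grip_width: 13.4
```

```bash
python3 -m pendant '[[[0,0,0.001],[0,0,0],0.0],[[0,0,0.002],[0,0,0],0.0],[[0,0,0.003],[0,0,0],0.0],[[0,0,0.004],[0,0,0],0.0],[[0,0,0.004],[0,0,0],0.0]]'
```

```text
time: 17.87
tool_pos: [515.5, 246.0, 242.5]
tcp_rot: [3.142, 0.0, -3.141]
contact_force: [-0.4, -0.7, 1.6]
grip_width: 14.1
```

Contact again, at z = 242.5 as predicted. I'll release, rise and look.

```bash
python3 -m pendant '[[[0,0,0],[0,0,0],0.02],[[0,0,0],[0,0,0],0.03],[[0,0,0],[0,0,0],0.04],[[0,0,0],[0,0,0],0.04],[[0,0,0],[0,0,0],0.04]]'
python3 -m pendant '[[[0,0,-0.01],[0,0,0],0.04],[[0,0,-0.03],[0,0,0],0.04],[[0,0,-0.055],[0,0,0],0.04],[[0,0,-0.08],[0,0,0],0.04],[[0,0,-0.105],[0,0,0],0.04],[[0,0,-0.13],[0,0,0],0.04],[[0,0,-0.15],[0,0,0],0.04],[[0,0,-0.16],[0,0,0],0.04]]'
python3 -c "
from h import *
go(511,-300,240,0.055)
b=snap('scene','sc3')['color'][:,:,::-1];a=snap('side','s3')['color'][:,:,::-1]
cv2.imwrite('pics/c4.png',np.vstack([np.hstack([cv2.resize(b[185:275,195:285],(400,400)),cv2.resize(b[60:180,320:440],(400,400))]),np.hstack([cv2.resize(b[130:220,280:460],(400,200)),cv2.resize(a[160:250,220:400],(400,200))])]))"
```

```text
time: 18.28
tool_pos: [515.4, 246.1, 242.3]
tcp_rot: [3.141, 0.0, -3.141]
contact_force: [-0.1, -0.2, -0.4]
grip_width: 38.8
time: 18.95
tool_pos: [515.4, 246.1, 406.1]
tcp_rot: [3.14, 0.005, -3.141]
contact_force: [1.2, 0.4, -0.6]
grip_width: 40.0
from grasp [515.4 246.1 247.1] yaw -3.141 w 40.0 t 18.95 j [ 0.31  0.42  1.39  0.    1.32 -1.26]
  shift [ 0.0046 -0.5461  0.0061] turn [ 0.002  0.005 -0.055] dist 546.0
```

View pics/c4.png

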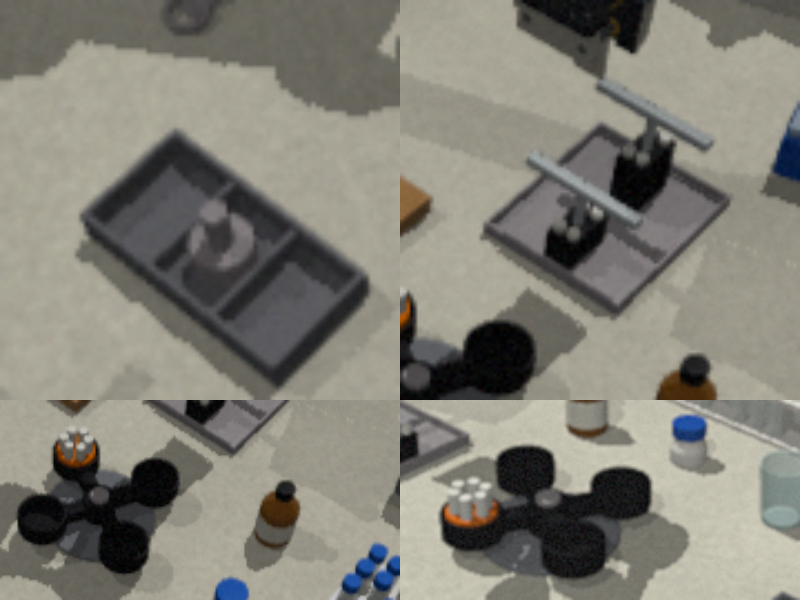

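Both carriers stand on the tray. The knob top is at scene pixel (243.2,231.6) and the opposite bucket's rim at scene (335.8,195) and side (320,199).

```bash
python3 - <<'E'
from h import *
s=load('sc3');d=load('s3');w=load('w2')
print('knob',cast(s,(243.2,231.6),64)[:2]);print('bk',cast(s,(335.8,194.5),48)[:2],cast(d,(320,199),48)[:2])
# dark mask bucket tops
for n,D in(('sc',s),('sd',d),('w',w)):
    im=D['color'].astype(int);m=(im.max(2)<45).astype(np.uint8)
    nn,l,st,ce=cv2.connectedComponentsWithStats(m)
    for i in range(1,nn):
        if st[i,4]>150: print(n,st[i].tolist(),ce[i].round())
E
python3 -m pendant '[[[0,-0.015,0],[0,0,0],0.04],[[0.001,-0.045,0],[0,0,0],0.04],[[0.001,-0.083,0],[0,0,-0.01],0.04],[[0.002,-0.12,0],[0,0,-0.02],0.04],[[0.002,-0.158,0],[0,0,-0.03],0.04],[[0.003,-0.196,0],[0,0,-0.03],0.04],[[0.003,-0.234,0],[0,0,-0.04],0.04],[[0.004,-0.272,0],[0,0,-0.04],0.04],[[0.004,-0.31,0],[0,0,-0.05],0.04],[[0.005,-0.348,0],[0,0,-0.055],0.04]]'
python3 -m pendant '[[[0.001,-0.038,0],[0,0,0],0.04],[[0.001,-0.075,0],[0,0,0],0.04],[[0.001,-0.11,0],[0,0,0],0.04],[[0.001,-0.14,0],[0,0,0],0.04],[[0.001,-0.165,0],[0,0,0],0.04],[[0.001,-0.185,0],[0,0,0],0.04],[[0.001,-0.19,0],[0,0,0],0.04],[[0.001,-0.19,0],[0,0,0],0.04]]'
python3 -c "
from h import *
go(511,-300,52,0.055);d=snap('wrist','w3')"
```

```text
knob [ 510.41443841 -298.24039737]
bk [602.99797413 -39.76501976] [593.74513781 -47.79746646]
sc [216, 0, 38, 47, 467] [233.  21.]
sc [167, 7, 45, 27, 854] [189.  21.]
sc [355, 8, 65, 68, 1302] [389.  44.]
sc [162, 31, 69, 67, 1474] [194.  61.]
sc [383, 101, 19, 22, 232] [392. 113.]
sc [364, 124, 19, 17, 154] [372. 132.]
sc [488, 132, 26, 26, 511] [499. 144.]
sc [288, 150, 72, 58, 1767] [325. 180.]
sc [591, 172, 49, 51, 508] [617. 198.]
sd [180, 11, 36, 10, 221] [198.  16.]
sd [182, 23, 34, 9, 186] [199.  28.]
sd [167, 49, 75, 50, 677] [207.  67.]
sd [273, 87, 22, 21, 317] [283.  96.]
sd [183, 150, 45, 39, 531] [203. 170.]
sd [239, 181, 93, 59, 2331] [290. 210.]
sd [0, 214, 90, 97, 4531] [ 54. 258.]
sd [507, 293, 24, 19, 161] [519. 302.]
w [494, 119, 23, 31, 185] [508. 136.]
w [468, 150, 61, 99, 913] [499. 206.]
w [540, 168, 27, 39, 315] [552. 186.]
w [559, 171, 23, 38, 438] [571. 190.]
w [497, 193, 30, 41, 629] [515. 214.]
w [17, 229, 300, 161, 15325] [137. 304.]
w [340, 252, 285, 85, 5797] [488. 307.]
w [403, 282, 105, 23, 867] [449. 292.]
w [498, 334, 61, 66, 1544] [533. 367.]
w [616, 336, 24, 30, 376] [626. 348.]
w [427, 386, 45, 14, 361] [451. 395.]
time: 19.88
tool_pos: [509.8, -103.7, 400.7]
tcp_rot: [3.14, -0.002, -3.086]
contact_force: [1.0, -0.7, 0.6]
grip_width: 40.1
time: 20.55
tool_pos: [519.5, -292.9, 400.3]
tcp_rot: [3.14, -0.002, -3.089]
contact_force: [-0.3, 1.0, -0.4]
grip_width: 40.0
from grasp [ 519.5 -292.9  241.3] yaw -3.089 w 40.0 t 20.55 j [-0.64  0.48  1.32  0.    1.34 -2.27]
  shift [ 0.0085 -0.007   0.1893] turn [ 0.002 -0.002 -0.002] dist 190.0
```

View pics/w3.png

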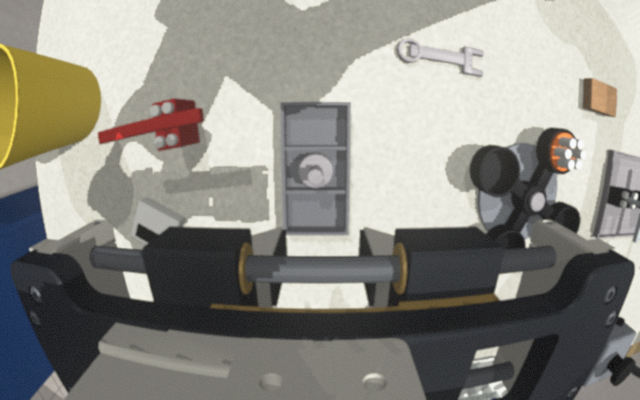

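The knob top is at (316,173), and the crate corners are at (281,103), (351,103), (287,234) and (348,234).

Run:
```python
from h import *
d=load('w3');c=lambda u,v,z:print((u,v),cast(d,(u,v),z,True).round(1))
c(316,174,64);c(281,103,26);c(351,103,26);c(287,234,26);c(348,234,26);c(317,168,30)
go(510,-299,50,0.055)
```

```text
(316, 174) [ 506.9 -298.6   64. ]
(281, 103) [ 433.5 -342.6   26. ]
(351, 103) [ 429.7 -263.6   26. ]
(287, 234) [ 589.9 -331.    26. ]
(348, 234) [ 586.  -256.3   26. ]
(317, 168) [ 506.  -298.1   30. ]
from grasp [ 519.7 -291.7  241.7] yaw -3.087 w 39.9 t 20.6 j [-0.64  0.48  1.32  0.    1.34 -2.27]
  shift [ 0.0097 -0.0072  0.1917] turn [ 0.002 -0.002 -0.001] dist 192.0
```

```bash
python3 -m pendant '[[[0.005,-0.003,0.01],[0,0,0],0.04],[[0.01,-0.006,0.03],[0,0,0],0.04],[[0.011,-0.0067,0.06],[0,0,0],0.04],[[0.011,-0.0067,0.09],[0,0,0],0.04],[[0.011,-0.0067,0.12],[0,0,0],0.04],[[0.011,-0.0067,0.145],[0,0,0],0.04],[[0.011,-0.0067,0.165],[0,0,0],0.04],[[0.011,-0.0067,0.178],[0,0,0],0.04],[[0.011,-0.0067,0.187],[0,0,0],0.04],[[0.011,-0.0067,0.189],[0,0,0],0.04]]'
python3 -m pendant '[[[0,0,0],[0,0,0],0.035],[[0,0,0],[0,0,0],0.03],[[0,0,0],[0,0,0],0.02],[[0,0,0],[0,0,0],0.01],[[0,0,0],[0,0,0],0.0],[[0,0,0],[0,0,0],0.0],[[0,0,0],[0,0,0],0.0],[[0,0,0],[0,0,0],0.0]]'
python3 -c "
from h import *
go(510,-299,50,0.055)"
```

```text
time: 21.43
tool_pos: [509.1, -297.5, 211.5]
tcp_rot: [3.139, -0.002, -3.085]
contact_force: [-0.8, 0.9, 0.5]
grip_width: 40.2
time: 22.1
tool_pos: [509.5, -299.4, 213.9]
tcp_rot: [-3.14, 0.001, -3.087]
contact_force: [0.4, -1.5, 5.4]
grip_width: 15.4
from grasp [ 509.5 -299.4   54.9] yaw -3.087 w 15.4 t 22.1 j [-0.66  0.66  1.56 -0.    0.92 -2.29]
  shift [-0.0005  0.0004  0.0049] turn [-0.001  0.001  0.   ] dist 5.0
```

```bash
python3 -m pendant '[[[0,0,-0.005],[0,0,0],0.0],[[0,0,-0.015],[0,0,0],0.0],[[0,0,-0.03],[0,0,0],0.0],[[0,0,-0.048],[0,0,0],0.0],[[0,0,-0.066],[0,0,0],0.0],[[0,0,-0.084],[0,0,0],0.0],[[0,0,-0.102],[0,0,0],0.0],[[0,0,-0.115],[0,0,0],0.0],[[0,0,-0.12],[0,0,0],0.0]]'
python3 -c "
from h import *
go(598,-44,170,0.055);print(get_obs()['contact_force'])"
```

```text
time: 22.85
tool_pos: [509.4, -299.0, 335.6]
tcp_rot: [-3.14, 0.002, -3.086]
contact_force: [-0.2, 0.8, -2.6]
grip_width: 15.3
from grasp [ 509.4 -299.   176.6] yaw -3.086 w 15.3 t 22.85 j [-0.66  0.52  1.44  0.    1.18 -2.29]
  shift [-0.1026  0.2497  0.0065] turn [-0.002  0.002  0.   ] dist 270.0
[-0.22025528  0.83541988 -2.57123414]
```

```bash
python3 -m pendant '[[[-0.004,0.01,0],[0,0,0],0.0],[[-0.013,0.032,0],[0,0,0],0.0],[[-0.026,0.062,0],[0,0,0],0.0],[[-0.039,0.095,0],[0,0,0],0.0],[[-0.052,0.127,0],[0,0,0],0.0],[[-0.065,0.159,0],[0,0,0],0.0],[[-0.078,0.19,0],[0,0,0],0.0],[[-0.09,0.218,0],[0,0,0],0.0],[[-0.098,0.24,0.01],[0,0,0],0.0],[[-0.1026,0.25,0.02],[0,0,0],0.0]]'
python3 -m pendant '[[[0,0,0.01],[0,0,0],0.0],[[0,0,0.02],[0,0,0],0.0],[[0,0,0.025],[0,0,0],0.0],[[0,0,0.025],[0,0,0],0.0]]'
python3 -c "
from h import *
go(598,-44,75,0.055)
b=snap('scene','sc4')['color'][:,:,::-1];a=snap('side','s4')['color'][:,:,::-1]
cv2.imwrite('pics/c5.png',np.hstack([cv2.resize(b[140:220,290:370],(400,400),interpolation=2),cv2.resize(a[150:250,240:340],(400,400),interpolation=2)]))"
```

```text
time: 23.68
tool_pos: [598.0, -39.8, 312.1]
tcp_rot: [3.14, -0.001, -3.083]
contact_force: [0.2, -0.2, -3.6]
grip_width: 15.3
time: 24.02
tool_pos: [597.2, -44.9, 286.1]
tcp_rot: [3.141, -0.004, -3.088]
contact_force: [-1.0, 0.4, -2.8]
grip_width: 15.0
from grasp [597.2 -44.9 127.1] yaw -3.088 w 15.0 t 24.0167 j [-0.2   0.59  1.47 -0.    1.09 -1.83]
  shift [-0.0011  0.0008  0.0521] turn [ 0.001 -0.004 -0.001] dist 52.0
```

View pics/c5.png

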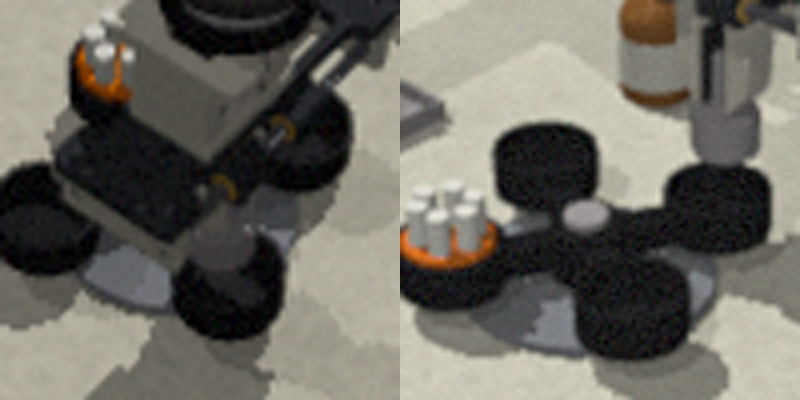

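Run:
```python
from h import *
s=load('sc4');d=load('s4')
P=(597.2,-44.9)
for n,D,o,k,uw,ub in(('sc',s,(290,140),5,222.5,227),('sd',d,(240,150),4,325.5,318)):
    f=lambda x,y,z:(proj(D,(x,y,z))-o)*k
    print(n,'weight top',f(*P,102),'bot',f(*P,76),'bucket there rim',f(*P,48),'bott',f(*P,24),'seen w,b cols',uw,ub)
    print('  d/dx',f(P[0]+1,P[1],48)-f(*P,48),'d/dy',f(P[0],P[1]+1,48)-f(*P,48))
```

```text
sc weight top [219.1890367  214.53310772] bot [217.16805662 242.89380375] bucket there rim [215.07385166 272.28207485] bott [213.3430521  296.57062703] seen w,b cols 222.5 227
  d/dx [1.35696882 0.99943506] d/dy [ 1.17997786 -1.08529712]
sd weight top [320.95185418 110.04753249] bot [320.73326724 149.95183554] bucket there rim [320.5033948  191.91636905] bott [320.3107716  227.08084191] seen w,b cols 325.5 318
  d/dx [ 1.19739582 -0.64963053] d/dy [-1.25470031 -0.62953091]
```

Relative to the bucket silhouette, the weight needs about +1 mm in x and +5 mm in y, which agrees with mirroring the loaded bucket about the hub. I'll shift it, lower it to just over the rim, and check.

```bash
python3 -m pendant '[[[-0.001,0.003,0],[0,0,0],0.0],[[-0.0016,0.0053,0.004],[0,0,0],0.0],[[-0.0016,0.0053,0.01],[0,0,0],0.0],[[-0.0016,0.0053,0.015],[0,0,0],0.0],[[-0.0016,0.0053,0.017],[0,0,0],0.0],[[-0.0016,0.0053,0.017],[0,0,0],0.0]]'
python3 -c "
from h import *
go(598,-40,75,0.055)
b=snap('scene','sc5')['color'][:,:,::-1];a=snap('side','s5')['color'][:,:,::-1]
f=lambda im:cv2.convertScaleAbs(cv2.resize(im,(400,400),interpolation=2),alpha=1.8,beta=10)
cv2.imwrite('pics/c6.png',np.hstack([f(b[170:220,315:365]),f(a[165:215,290:340])]))"
```

```text
time: 24.62
tool_pos: [599.0, -38.3, 270.3]
tcp_rot: [3.141, -0.002, -3.086]
contact_force: [-0.2, 0.7, -3.5]
grip_width: 15.2
from grasp [599.  -38.3 111.3] yaw -3.086 w 15.2 t 24.6167 j [-0.19  0.61  1.48  0.    1.05 -1.82]
  shift [ 0.001  -0.0016  0.0363] turn [ 0.    -0.002  0.   ] dist 36.0
```

View pics/c6.png

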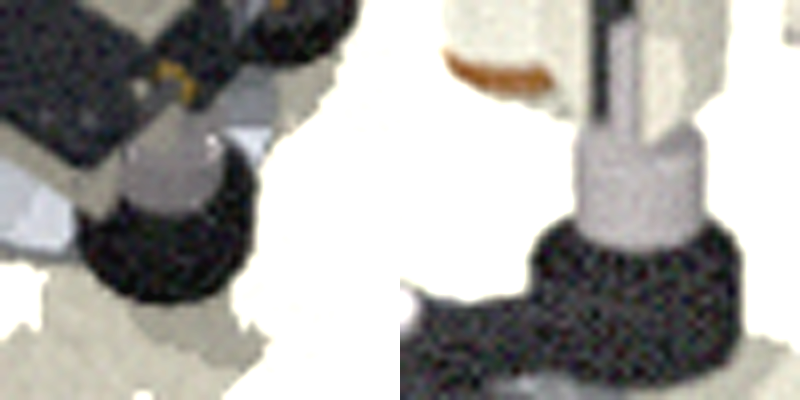

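It's centred within about 1 mm in both views (side: bucket column 636, weight 640; scene: 167 and 171, at 8x). Lowering now.

```bash
python3 -m pendant '[[[0,0,0.005],[0,0,0],0.0],[[0,0,0.012],[0,0,0],0.0],[[0,0,0.018],[0,0,0],0.0],[[0,0,0.023],[0,0,0],0.0],[[0,0,0.027],[0,0,0],0.0],[[0,0,0.03],[0,0,0],0.0],[[0,0,0.031],[0,0,0],0.0],[[0,0,0.031],[0,0,0],0.0]]'
python3 -m pendant '[[[0,0,0.001],[0,0,0],0.0],[[0,0,0.002],[0,0,0],0.0],[[0,0,0.003],[0,0,0],0.0],[[0,0,0.004],[0,0,0],0.0],[[0,0,0.004],[0,0,0],0.0]]'
```

```text
time: 25.38
tool_pos: [599.2, -38.4, 239.9]
tcp_rot: [3.141, -0.0, -3.086]
contact_force: [-0.0, 0.1, -3.0]
grip_width: 15.4
time: 25.8
tool_pos: [599.2, -38.4, 236.1]
tcp_rot: [3.141, -0.0, -3.086]
contact_force: [-0.1, 0.2, -3.3]
grip_width: 15.5
```

```bash
python3 -m pendant '[[[0,0,0.0007],[0,0,0],0.0],[[0,0,0.0014],[0,0,0],0.0],[[0,0,0.002],[0,0,0],0.0],[[0,0,0.0025],[0,0,0],0.0],[[0,0,0.0025],[0,0,0],0.0]]'
```

```text
time: 26.22
tool_pos: [599.3, -38.4, 233.9]
tcp_rot: [-3.142, 0.0, -3.086]
contact_force: [-0.8, -0.4, -0.4]
grip_width: 15.3
```

```bash
python3 -m pendant '[[[0,0,0.0004],[0,0,0],0.0],[[0,0,0.0004],[0,0,0],0.02],[[0,0,0.0004],[0,0,0],0.03],[[0,0,0.0004],[0,0,0],0.04],[[0,0,0.0004],[0,0,0],0.04],[[0,0,0.0004],[0,0,0],0.04],[[0,0,0.0004],[0,0,0],0.04]]'
python3 -m pendant '[[[0,0,-0.01],[0,0,0],0.04],[[0,0,-0.03],[0,0,0],0.04],[[0,0,-0.055],[0,0,0],0.04],[[0,0,-0.08],[0,0,0],0.04],[[0,0,-0.105],[0,0,0],0.04],[[0,0,-0.13],[0,0,0],0.04],[[0,0,-0.15],[0,0,0],0.04],[[0,0,-0.16],[0,0,0],0.04]]'
python3 -m pendant '[[[0.006,0.03,0],[0,0,0],0.04],[[0.012,0.06,0],[0,0,0.01],0.04],[[0.018,0.09,0],[0,0,0.01],0.04],[[0.025,0.125,0],[0,0,0.02],0.04],[[0.032,0.16,0],[0,0,0.03],0.04],[[0.04,0.195,0],[0,0,0.03],0.04],[[0.046,0.23,0],[0,0,0.04],0.04],[[0.053,0.255,0],[0,0,0.05],0.04],[[0.058,0.27,0],[0,0,0.05],0.04],[[0.06,0.275,0],[0,0,0.055],0.04]]'
python3 -c "
from h import *
go(515.4,246.1,83.4,0.0)
b=snap('scene','sc6')['color'][:,:,::-1];a=snap('side','s6')['color'][:,:,::-1]
f=lambda im:cv2.convertScaleAbs(cv2.resize(im,(400,400),interpolation=2),alpha=1.5,beta=10)
cv2.imwrite('pics/c7.png',np.hstack([f(b[140:220,290:370]),f(a[150:250,240:340])]))"
```

```text
time: 26.8
tool_pos: [599.3, -38.4, 233.3]
tcp_rot: [3.142, 0.0, -3.086]
contact_force: [-0.2, -0.3, 0.3]
grip_width: 39.9
time: 27.47
tool_pos: [599.3, -38.4, 397.3]
tcp_rot: [-3.14, 0.005, -3.086]
contact_force: [-0.0, 0.5, 0.8]
grip_width: 40.2
time: 28.3
tool_pos: [523.0, 235.2, 393.1]
tcp_rot: [3.141, -0.001, -3.139]
contact_force: [-0.7, -0.8, 0.9]
grip_width: 40.0
from grasp [523.  235.2 234.1] yaw -3.139 w 40.0 t 28.3 j [ 0.29  0.44  1.41  0.    1.3  -1.29]
  shift [0.0074 0.0109 0.1507] turn [ 0.    -0.001  0.003] dist 151.0
```

View pics/c7.png

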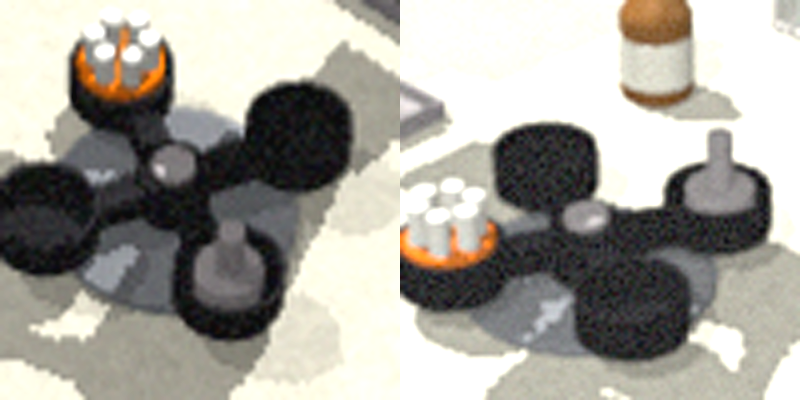

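The weight is seated upright and centred in the opposite bucket: at side column 720 its knob is within 2 px of the bucket's centre, 718. Next I fetch the low carrier.

```bash
python3 -m pendant '[[[0.005,0.006,0.01],[0,0,0.002],0.04],[[0.007,0.01,0.03],[0,0,0.003],0.04],[[0.007,0.01,0.05],[0,0,0.003],0.04],[[0.007,0.01,0.07],[0,0,0.003],0.04],[[0.007,0.01,0.08],[0,0,0.003],0.04],[[0.007,0.01,0.08],[0,0,0.003],0.04],[[0.007,0.01,0.08],[0,0,0.003],0.04]]'
python3 -c "
from h import *
go(515.4,246.1,83.4,0.0)"
```

```text
time: 28.98
tool_pos: [517.7, 242.0, 313.4]
tcp_rot: [-3.141, -0.0, 3.138]
contact_force: [0.3, -0.7, 1.3]
grip_width: 40.1
from grasp [517.7 242.  154.4] yaw 3.138 w 40.1 t 28.9833 j [ 0.3   0.51  1.52 -0.    1.11 -1.26]
  shift [0.0023 0.0041 0.071 ] turn [-0.    -0.    -0.004] dist 71.0
```

```bash
python3 -m pendant '[[[0.0023,0.004,0.01],[0,0,-0.004],0.04],[[0.0023,0.004,0.025],[0,0,-0.004],0.04],[[0.0023,0.004,0.04],[0,0,-0.004],0.04],[[0.0023,0.004,0.055],[0,0,-0.004],0.04],[[0.0023,0.004,0.065],[0,0,-0.004],0.04],[[0.0023,0.004,0.07],[0,0,-0.004],0.04],[[0.0023,0.004,0.071],[0,0,-0.004],0.04],[[0.0023,0.004,0.071],[0,0,-0.004],0.04]]'
python3 -m pendant '[[[0,0,0],[0,0,0],0.03],[[0,0,0],[0,0,0],0.02],[[0,0,0],[0,0,0],0.01],[[0,0,0],[0,0,0],0.0],[[0,0,0],[0,0,0],0.0],[[0,0,0],[0,0,0],0.0],[[0,0,0],[0,0,0],0.0],[[0,0,0],[0,0,0],0.0]]'
python3 -m pendant '[[[0,0,-0.005],[0,0,0],0.0],[[0,0,-0.015],[0,0,0],0.0],[[0,0,-0.03],[0,0,0],0.0],[[0,0,-0.048],[0,0,0],0.0],[[0,0,-0.066],[0,0,0],0.0],[[0,0,-0.084],[0,0,0],0.0],[[0,0,-0.102],[0,0,0],0.0],[[0,0,-0.12],[0,0,0],0.0],[[0,0,-0.135],[0,0,0],0.0],[[0,0,-0.14],[0,0,0],0.0]]'
python3 -c "
from h import *
go(563.5,-295.8,224,0.055)"
```

```text
time: 29.65
tool_pos: [515.1, 247.0, 242.6]
tcp_rot: [3.141, 0.001, -3.14]
contact_force: [-0.3, -0.2, 0.8]
grip_width: 39.7
time: 30.32
tool_pos: [515.0, 246.8, 242.6]
tcp_rot: [3.142, 0.0, -3.14]
contact_force: [-0.4, -1.8, 2.3]
grip_width: 13.3
time: 31.15
tool_pos: [514.9, 247.1, 385.5]
tcp_rot: [3.14, 0.004, -3.14]
contact_force: [-0.3, -0.1, -1.5]
grip_width: 13.6
from grasp [514.9 247.1 226.5] yaw -3.14 w 13.6 t 31.15 j [ 0.31  0.44  1.43  0.    1.27 -1.26]
  shift [-0.0478 -0.5429  0.0018] turn [ 0.002  0.004 -0.054] dist 545.0
```

```bash
python3 -m pendant '[[[-0.001,-0.012,0],[0,0,0],0.0],[[-0.003,-0.036,0],[0,0,0],0.0],[[-0.006,-0.068,0],[0,0,-0.01],0.0],[[-0.009,-0.1,0],[0,0,-0.01],0.0],[[-0.012,-0.132,0],[0,0,-0.01],0.0],[[-0.014,-0.164,0],[0,0,-0.02],0.0],[[-0.017,-0.196,0],[0,0,-0.02],0.0],[[-0.02,-0.228,0],[0,0,-0.02],0.0],[[-0.023,-0.26,0],[0,0,-0.03],0.0],[[-0.026,-0.292,0],[0,0,-0.03],0.0]]'
python3 -m pendant '[[[-0.003,-0.032,0],[0,0,0],0.0],[[-0.006,-0.064,0],[0,0,0],0.0],[[-0.008,-0.096,0],[0,0,0],0.0],[[-0.011,-0.128,0],[0,0,-0.01],0.0],[[-0.014,-0.16,0],[0,0,-0.01],0.0],[[-0.017,-0.19,0],[0,0,-0.02],0.0],[[-0.019,-0.215,0],[0,0,-0.02],0.0],[[-0.021,-0.235,0],[0,0,-0.024],0.0],[[-0.022,-0.248,0],[0,0,-0.024],0.0],[[-0.022,-0.25,0],[0,0,-0.024],0.0]]'
python3 -m pendant '[[[0,0,0.01],[0,0,0],0.0],[[0,0,0.03],[0,0,0],0.0],[[0,0,0.05],[0,0,0],0.0],[[0,0,0.065],[0,0,0],0.0],[[0,0,0.07],[0,0,0],0.0],[[0,0,0.07],[0,0,0],0.0]]'
python3 -c "
from h import *
go(563.5,-295.8,84.5,0.055)"
```

```text
time: 31.98
tool_pos: [540.5, -47.3, 381.2]
tcp_rot: [3.141, -0.002, -3.11]
contact_force: [0.8, 0.1, -1.9]
grip_width: 13.6
time: 32.82
tool_pos: [570.3, -296.8, 380.8]
tcp_rot: [3.141, -0.002, -3.089]
contact_force: [0.2, 1.0, -1.5]
grip_width: 13.4
time: 33.32
tool_pos: [570.7, -292.7, 310.3]
tcp_rot: [3.139, -0.003, -3.085]
contact_force: [1.0, 0.0, -2.4]
grip_width: 13.4
from grasp [ 570.7 -292.7  151.3] yaw -3.085 w 13.4 t 33.3167 j [-0.59  0.63  1.3   0.    1.21 -2.22]
  shift [ 0.0072 -0.0028  0.0668] turn [ 0.003 -0.003  0.002] dist 67.0
```

```bash
python3 -m pendant '[[[0.004,-0.0015,0],[0,0,0],0.0],[[0.007,-0.003,0.005],[0,0,0],0.0],[[0.007,-0.003,0.015],[0,0,0],0.0],[[0.007,-0.003,0.025],[0,0,0],0.0],[[0.007,-0.003,0.028],[0,0,0],0.0],[[0.007,-0.003,0.028],[0,0,0],0.0],[[0.007,-0.003,0.028],[0,0,0],0.0]]'
python3 -c "
from h import *
go(563.5,-295.8,84.5,0.055)
b=snap('scene','sc7')['color'][:,:,::-1];a=snap('side','s7')['color'][:,:,::-1]
f=lambda im:cv2.convertScaleAbs(cv2.resize(im,(400,400),interpolation=2),alpha=1.5,beta=10)
cv2.imwrite('pics/c8.png',np.hstack([f(b[185:275,195:285]),f(a[205:305,340:440])]))"
```

```text
time: 33.9
tool_pos: [564.2, -297.7, 283.9]
tcp_rot: [3.141, -0.0, -3.086]
contact_force: [1.2, -0.4, -2.2]
grip_width: 13.9
from grasp [ 564.2 -297.7  124.9] yaw -3.086 w 13.9 t 33.9 j [-0.61  0.65  1.35  0.    1.14 -2.23]
  shift [0.0006 0.0019 0.0404] turn [ 0.001 -0.     0.   ] dist 40.0
```

View pics/c8.png

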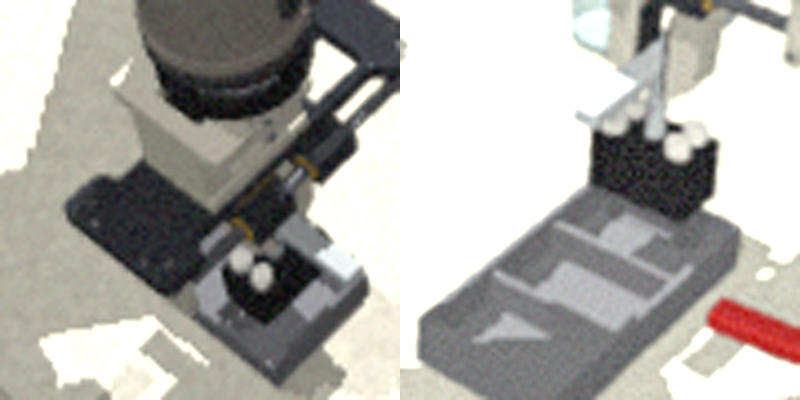

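The low carrier hangs upright above its own end nest, clear of the walls. I'll lower it with a small +1.5 mm y correction.

```bash
python3 -m pendant '[[[0,0.001,0.004],[0,0,0],0.0],[[0.0005,0.0015,0.01],[0,0,0],0.0],[[0.0005,0.0015,0.017],[0,0,0],0.0],[[0.0005,0.0015,0.023],[0,0,0],0.0],[[0.0005,0.0015,0.029],[0,0,0],0.0],[[0.0005,0.0015,0.033],[0,0,0],0.0],[[0.0005,0.0015,0.035],[0,0,0],0.0],[[0.0005,0.0015,0.035],[0,0,0],0.0]]'
python3 -m pendant '[[[0,0,0.001],[0,0,0],0.0],[[0,0,0.002],[0,0,0],0.0],[[0,0,0.003],[0,0,0],0.0],[[0,0,0.003],[0,0,0],0.0]]'
```

```text
time: 34.67
tool_pos: [563.5, -296.2, 248.5]
tcp_rot: [3.141, -0.001, -3.086]
contact_force: [-0.7, -0.0, -1.8]
grip_width: 13.5
time: 35.0
tool_pos: [563.6, -296.2, 246.3]
tcp_rot: [-3.142, 0.0, -3.086]
contact_force: [-0.3, 0.2, -2.1]
grip_width: 13.7
```

```bash
python3 -m pendant '[[[0,0,0.001],[0,0,0],0.0],[[0,0,0.002],[0,0,0],0.0],[[0,0,0.003],[0,0,0],0.0],[[0,0,0.003],[0,0,0],0.0]]'
```

```text
time: 35.33
tool_pos: [563.7, -296.3, 243.6]
tcp_rot: [-3.141, 0.0, -3.086]
contact_force: [-0.7, -0.2, -0.7]
grip_width: 14.0
```

```bash
python3 -m pendant '[[[0,0,0.0004],[0,0,0],0.0],[[0,0,0.0004],[0,0,0],0.02],[[0,0,0.0004],[0,0,0],0.03],[[0,0,0.0004],[0,0,0],0.04],[[0,0,0.0004],[0,0,0],0.04],[[0,0,0.0004],[0,0,0],0.04],[[0,0,0.0004],[0,0,0],0.04]]'
python3 -m pendant '[[[0,0,-0.01],[0,0,0],0.04],[[0,0,-0.03],[0,0,0],0.04],[[0,0,-0.055],[0,0,0],0.04],[[0,0,-0.08],[0,0,0],0.04],[[0,0,-0.105],[0,0,0],0.04],[[0,0,-0.13],[0,0,0],0.04],[[0,0,-0.15],[0,0,0],0.04],[[0,0,-0.16],[0,0,0],0.04]]'
python3 -c "
from h import *
go(515.1,344.2,240,0.006)"
```

```text
time: 35.92
tool_pos: [563.6, -296.1, 242.8]
tcp_rot: [3.141, -0.0, -3.086]
contact_force: [-0.1, 0.4, -0.1]
grip_width: 39.9
time: 36.58
tool_pos: [563.6, -296.2, 407.1]
tcp_rot: [-3.138, 0.004, -3.086]
contact_force: [0.3, -0.1, 0.4]
grip_width: 40.0
from grasp [ 563.6 -296.2  248.1] yaw -3.086 w 40.0 t 36.5833 j [-0.6   0.55  1.18  0.    1.4  -2.23]
  shift [0.0131 0.6421 0.0059] turn [-0.003  0.004  0.049] dist 642.0
```

```bash
python3 -m pendant '[[[0,0.015,0],[0,0,0],0.04],[[0.001,0.045,0],[0,0,0],0.04],[[0.002,0.08,0],[0,0,0.01],0.04],[[0.002,0.115,0],[0,0,0.01],0.04],[[0.003,0.15,0],[0,0,0.01],0.04],[[0.004,0.185,0],[0,0,0.02],0.04],[[0.005,0.22,0],[0,0,0.02],0.04],[[0.005,0.255,0],[0,0,0.02],0.04],[[0.006,0.29,0],[0,0,0.03],0.04],[[0.007,0.325,0],[0,0,0.03],0.04]]'
python3 -m pendant '[[[0,0.035,0],[0,0,0],0.04],[[0.001,0.07,0],[0,0,0],0.04],[[0.002,0.105,0],[0,0,0],0.04],[[0.003,0.14,0],[0,0,0.01],0.04],[[0.004,0.175,0],[0,0,0.01],0.04],[[0.005,0.21,0],[0,0,0.02],0.04],[[0.006,0.245,0],[0,0,0.02],0.04],[[0.006,0.275,0],[0,0,0.02],0.04],[[0.006,0.3,0],[0,0,0.02],0.04],[[0.006,0.315,0],[0,0,0.02],0.04]]'
python3 -m pendant '[[[0,0,0.01],[0,0,0],0.04],[[0,0,0.025],[0,0,0],0.04],[[0,0,0.035],[0,0,0],0.04],[[0,0,0.04],[0,0,0],0.04],[[0,0,0.04],[0,0,0],0.04]]'
python3 -c "
from h import *
go(515.1,344.2,106.3,0.006)"
```

```text
time: 37.42
tool_pos: [538.1, 29.6, 402.9]
tcp_rot: [3.141, -0.0, -3.117]
contact_force: [1.0, -0.1, 0.4]
grip_width: 40.2
time: 38.25
tool_pos: [523.9, 345.4, 402.5]
tcp_rot: [3.141, -0.001, -3.134]
contact_force: [-0.9, -0.1, 0.0]
grip_width: 39.9
time: 38.67
tool_pos: [524.7, 341.8, 361.1]
tcp_rot: [-3.14, -0.003, -3.137]
contact_force: [0.0, -0.2, -0.6]
grip_width: 39.9
from grasp [524.7 341.8 202.1] yaw -3.137 w 39.9 t 38.6667 j [ 0.46  0.56  1.29 -0.    1.29 -1.12]
  shift [0.0093 0.0026 0.0959] turn [-0.002 -0.003 -0.002] dist 96.0
```

```bash
python3 -m pendant '[[[0.005,0.001,0],[0,0,0],0.04],[[0.009,0.002,0.01],[0,0,0],0.04],[[0.0093,0.002,0.03],[0,0,0],0.04],[[0.0093,0.002,0.05],[0,0,0],0.04],[[0.0093,0.002,0.068],[0,0,0],0.04],[[0.0093,0.002,0.082],[0,0,0],0.04],[[0.0093,0.002,0.091],[0,0,0],0.04],[[0.0093,0.002,0.0955],[0,0,0],0.04],[[0.0093,0.002,0.0955],[0,0,0],0.04],[[0.0093,0.002,0.0955],[0,0,0],0.04]]'
python3 -c "
from h import *
go(515.1,344.2,106.3,0.006)"
```

```text
time: 39.5
tool_pos: [515.7, 344.7, 268.3]
tcp_rot: [3.141, 0.001, -3.137]
contact_force: [0.3, 0.4, 0.9]
grip_width: 40.5
from grasp [515.7 344.7 109.3] yaw -3.137 w 40.5 t 39.5 j [ 0.47  0.64  1.42  0.    1.08 -1.11]
  shift [ 0.0006 -0.0005  0.003 ] turn [ 0.001  0.001 -0.001] dist 3.0
```

```bash
python3 -m pendant '[[[0.0006,0,0.0025],[0,0,0],0.03],[[0.0006,0,0.0025],[0,0,0],0.02],[[0.0006,0,0.0025],[0,0,0],0.01],[[0.0006,0,0.0025],[0,0,0],0.0],[[0.0006,0,0.0025],[0,0,0],0.0],[[0.0006,0,0.0025],[0,0,0],0.0],[[0.0006,0,0.0025],[0,0,0],0.0],[[0.0006,0,0.0025],[0,0,0],0.0]]'
python3 -m pendant '[[[0,0,-0.005],[0,0,0],0.0],[[0,0,-0.015],[0,0,0],0.0],[[0,0,-0.03],[0,0,0],0.0],[[0,0,-0.048],[0,0,0],0.0],[[0,0,-0.066],[0,0,0],0.0],[[0,0,-0.084],[0,0,0],0.0],[[0,0,-0.102],[0,0,0],0.0],[[0,0,-0.12],[0,0,0],0.0],[[0,0,-0.135],[0,0,0],0.0],[[0,0,-0.14],[0,0,0],0.0]]'
python3 -c "
from h import *
go(459,-303,244,0.055);print(get_obs()['contact_force'])"
```

```text
time: 40.17
tool_pos: [514.9, 344.6, 265.3]
tcp_rot: [3.141, 0.001, -3.136]
contact_force: [0.5, -0.5, 3.2]
grip_width: 13.6
time: 41.0
tool_pos: [514.8, 344.8, 408.2]
tcp_rot: [3.139, 0.004, -3.136]
contact_force: [-0.6, 0.0, -1.6]
grip_width: 13.4
from grasp [514.8 344.8 249.2] yaw -3.136 w 13.4 t 41.0 j [ 0.47  0.52  1.24  0.    1.38 -1.11]
  shift [ 0.0593 -0.6475  0.0035] turn [ 0.002  0.004 -0.05 ] dist 650.0
[-0.62483523  0.02944695 -1.55177797]
```

```bash
python3 -m pendant '[[[0.001,-0.012,0],[0,0,0],0.0],[[0.003,-0.036,0],[0,0,0],0.0],[[0.006,-0.07,0],[0,0,-0.01],0.0],[[0.01,-0.104,0],[0,0,-0.01],0.0],[[0.013,-0.138,0],[0,0,-0.01],0.0],[[0.016,-0.172,0],[0,0,-0.02],0.0],[[0.019,-0.206,0],[0,0,-0.02],0.0],[[0.022,-0.24,0],[0,0,-0.02],0.0],[[0.025,-0.274,0],[0,0,-0.03],0.0],[[0.028,-0.308,0],[0,0,-0.03],0.0]]'
python3 -m pendant '[[[0.003,-0.034,0],[0,0,0],0.0],[[0.006,-0.068,0],[0,0,0],0.0],[[0.01,-0.102,0],[0,0,0],0.0],[[0.014,-0.136,0],[0,0,-0.01],0.0],[[0.018,-0.17,0],[0,0,-0.01],0.0],[[0.022,-0.204,0],[0,0,-0.02],0.0],[[0.026,-0.238,0],[0,0,-0.02],0.0],[[0.03,-0.272,0],[0,0,-0.02],0.0],[[0.034,-0.302,0],[0,0,-0.02],0.0],[[0.036,-0.322,0],[0,0,-0.02],0.0]]'
python3 -c "
from h import *
go(459,-303,180,0.055)"
```

```text
time: 41.83
tool_pos: [487.1, 34.4, 403.8]
tcp_rot: [3.141, -0.002, -3.106]
contact_force: [1.4, 0.0, -2.5]
grip_width: 14.2
time: 42.67
tool_pos: [462.1, -289.5, 403.5]
tcp_rot: [3.141, -0.002, -3.088]
contact_force: [0.6, 0.7, -2.4]
grip_width: 13.9
from grasp [ 462.1 -289.5  244.5] yaw -3.088 w 13.9 t 42.6667 j [-0.7   0.38  1.47 -0.    1.29 -2.32]
  shift [ 0.0037 -0.0134  0.0645] turn [ 0.001 -0.002 -0.002] dist 66.0
```

```bash
python3 -m pendant '[[[0.001,-0.006,0],[0,0,0],0.0],[[0.002,-0.013,0.01],[0,0,0],0.0],[[0.003,-0.016,0.03],[0,0,0],0.0],[[0.003,-0.016,0.05],[0,0,0],0.0],[[0.003,-0.016,0.065],[0,0,0],0.0],[[0.003,-0.016,0.07],[0,0,0],0.0],[[0.003,-0.016,0.07],[0,0,0],0.0],[[0.003,-0.016,0.07],[0,0,0],0.0]]'
python3 -c "
from h import *
go(459,-303,107.8,0.055)"
```

```text
time: 43.33
tool_pos: [461.8, -302.2, 334.9]
tcp_rot: [3.141, -0.0, -3.086]
contact_force: [0.1, -0.7, -1.3]
grip_width: 13.4
from grasp [ 461.8 -302.2  175.9] yaw -3.086 w 13.4 t 43.3333 j [-0.72  0.45  1.55  0.    1.13 -2.35]
  shift [ 0.0028 -0.0006  0.0681] turn [ 0.    -0.     0.001] dist 68.0
```

```bash
python3 -m pendant '[[[0.0028,-0.0006,0.004],[0,0,0],0.0],[[0.0028,-0.0006,0.012],[0,0,0],0.0],[[0.0028,-0.0006,0.022],[0,0,0],0.0],[[0.0028,-0.0006,0.032],[0,0,0],0.0],[[0.0028,-0.0006,0.042],[0,0,0],0.0],[[0.0028,-0.0006,0.051],[0,0,0],0.0],[[0.0028,-0.0006,0.058],[0,0,0],0.0],[[0.0028,-0.0006,0.062],[0,0,0],0.0],[[0.0028,-0.0006,0.063],[0,0,0],0.0],[[0.0028,-0.0006,0.063],[0,0,0],0.0]]'
python3 -m pendant '[[[0,0,0.001],[0,0,0],0.0],[[0,0,0.002],[0,0,0],0.0],[[0,0,0.003],[0,0,0],0.0],[[0,0,0.003],[0,0,0],0.0]]'
```

```text
time: 44.17
tool_pos: [459.0, -303.5, 271.6]
tcp_rot: [3.141, -0.0, -3.086]
contact_force: [-0.3, 0.0, -2.7]
grip_width: 13.6
time: 44.5
tool_pos: [458.9, -303.5, 269.0]
tcp_rot: [-3.142, 0.0, -3.086]
contact_force: [-0.7, -0.1, -2.6]
grip_width: 13.6
```

```bash
python3 -m pendant '[[[0,0,0.001],[0,0,0],0.0],[[0,0,0.002],[0,0,0],0.0],[[0,0,0.003],[0,0,0],0.0],[[0,0,0.003],[0,0,0],0.0]]'
```

```text
time: 44.83
tool_pos: [459.0, -303.6, 266.2]
tcp_rot: [-3.141, 0.001, -3.086]
contact_force: [0.8, -0.1, 0.6]
grip_width: 13.6
```

Contact at the predicted height. I'll release, rise and move aside, then make a final check.

```bash
python3 -m pendant '[[[0,0,0],[0,0,0],0.02],[[0,0,0],[0,0,0],0.03],[[0,0,0],[0,0,0],0.04],[[0,0,0],[0,0,0],0.04],[[0,0,0],[0,0,0],0.04],[[0,0,0],[0,0,0],0.04]]'
python3 -m pendant '[[[0,0,-0.01],[0,0,0],0.04],[[0,0,-0.03],[0,0,0],0.04],[[0,0,-0.055],[0,0,0],0.04],[[0,0,-0.08],[0,0,0],0.04],[[0,0,-0.105],[0,0,0],0.04],[[0,0,-0.13],[0,0,0],0.04],[[0,0,-0.14],[0,0,0],0.04]]'
python3 -m pendant '[[[0,0.015,0],[0,0,0],0.04],[[0,0.045,0],[0,0,0],0.04],[[0,0.08,0],[0,0,0],0.04],[[0,0.115,0],[0,0,0],0.04],[[0,0.15,0],[0,0,0],0.04],[[0,0.185,0],[0,0,0],0.04],[[0,0.22,0],[0,0,0],0.04],[[0,0.25,0],[0,0,0],0.04],[[0,0.26,0],[0,0,0],0.04],[[0,0.26,0],[0,0,0],0.04]]'
python3 -m pendant '[[[0,0.03,0],[0,0,0],0.04],[[0,0.065,0],[0,0,0],0.04],[[0,0.1,0],[0,0,0],0.04],[[0,0.135,0],[0,0,0],0.04],[[0,0.17,0],[0,0,0],0.04],[[0,0.205,0],[0,0,0],0.04],[[0,0.235,0],[0,0,0],0.04],[[0,0.25,0],[0,0,0],0.04],[[0,0.25,0],[0,0,0],0.04],[[0,0.25,0],[0,0,0],0.04]]'
python3 -c "
from h import *
b=snap('scene','sc9')['color'][:,:,::-1];a=snap('side','s9')['color'][:,:,::-1]
b0=load('scene0')['color'][:,:,::-1]
f=lambda im:cv2.resize(im,(400,300),interpolation=2)
cv2.imwrite('pics/c9.png',np.vstack([np.hstack([f(b0[190:265,195:295]),f(b[190:265,195:295])]),np.hstack([f(b[130:280,260:460]),f(a[160:310,220:420])])]))
d=np.abs(b.astype(int)-b0).sum(2)[190:275,200:285];print('diff>90 px',(d>90).sum())"
```

```text
time: 45.33
tool_pos: [458.9, -303.5, 265.9]
tcp_rot: [3.142, 0.0, -3.086]
contact_force: [-0.8, -0.7, 0.8]
grip_width: 39.1
time: 45.92
tool_pos: [459.1, -303.6, 410.3]
tcp_rot: [-3.137, 0.005, -3.086]
contact_force: [0.2, -1.4, 0.6]
grip_width: 39.9
time: 46.75
tool_pos: [443.8, -41.5, 405.1]
tcp_rot: [3.141, -0.002, -3.083]
contact_force: [0.5, -0.2, -0.1]
grip_width: 40.1
time: 47.58
tool_pos: [431.1, 205.3, 405.1]
tcp_rot: [-3.141, -0.001, -3.085]
contact_force: [-0.2, -0.2, 0.4]
grip_width: 39.9
diff>90 px 828
```

View pics/c9.png

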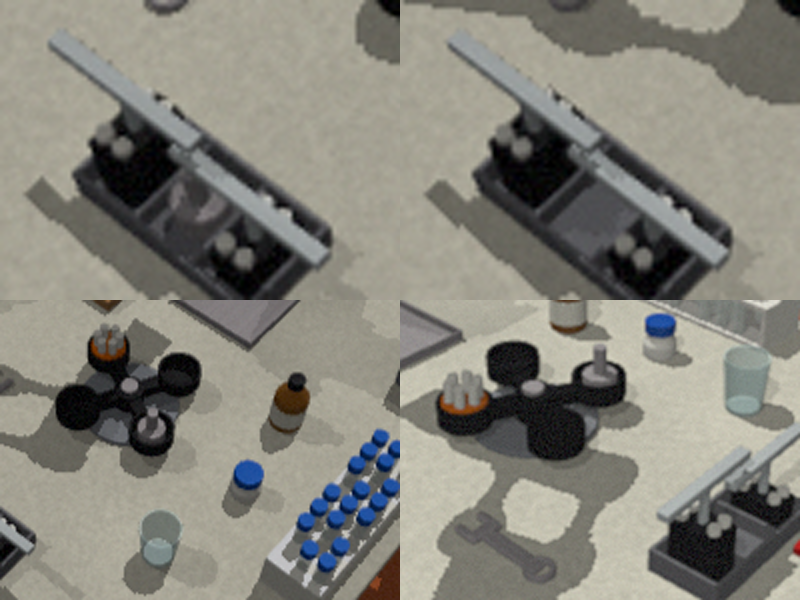

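The before and after crops match to about a pixel: the tall bar's ends are at (50,40) and (450-400,40), and the low bar's outer ends at (325,250) and (725-400,250). The weight sits in the opposite bucket, and the bottle and beaker haven't moved.

```bash
python3 -c "
from plant import *
print(close_job())"
```

```text
the job is handed in; nothing more can be done
None
```

The job is done and handed in at about 48 s of the 136 s allowed. `close_job` gives no verdict, so the result rests on my own checks.

**What I did:** I stood the tall carrier and then the low carrier on the tray. I set the counterweight in the bucket across from the loaded one, then put the low and tall carriers back in their own nests. Each set-down was a slow lowering to light contact before release.

**Last checks:**
- **Carriers:** in the final scene view, both bars match the starting picture to about one pixel, with the tall bar on top. The tool poses at release were within about 2 mm of those at pickup.
- **Counterweight:** it stands upright in the opposite bucket, about 1 to 2 mm off centre by eye.
- **Bottle and beaker:** both stand upright where they were, judged by eye; I did not measure them at the end.
- **Robot:** it ended clear of everything.

**Disagreements:**
- **Position estimates:** single-camera estimates of the rotor and the bars differed by 3 to 9 mm. I corrected the bucket position by 5 to 6 mm after comparing the held weight with the bucket from close up.
- **Picture difference:** the before/after count over the crate area was 828 changed pixels. I put that down to the removed weight and the arm's shadow, so that count is not a clean check of the carriers.

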